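# Run a stroke of the upholstery button press

### The job

Run a stroke of the button press: with a fingertip push the die slide by its upright tab until it is fully home under the ram, then press the two large keys of the control box down together, one fingertip on each. Hold both fully down, so that the ram is all the way down, for about two seconds, then let go so that keys and ram rise again, and move clear. Do not press the small third key, do not push the ram by hand, and leave the loose things on the bench where they are.

Things in the scene. Friction and masses are not known exactly. Their poses are not given: they have to be found in the camera images.
- push_tab (a point): Middle of the robot-facing front face of the upright aluminium tab on the press's die slide; it moves with the slide. The tab is 50 mm wide, 8 mm thick, its top 20 mm and its foot 26 mm from this point, which is 60 mm above the bench. x is level and points the way the slide is pushed (from tab to ram), z up. The ram's axis lies 140 mm past the tab's home position.
- press: The grey bench press, fixed; axes as push_tab. Origin under the middle of its base (340 x 130 x 20 mm). From it, along x: ram axis at +50 mm, tab face at -90 mm when home, -150 mm when fully out. Two rails on the base, top 34 mm, level with the slide's plate. Overhanging head 150 to 225 mm high from x = +10 mm on, air cylinder above to 270 mm, its rod to 315 mm; column 90 x 50 mm on the +y side of the ram.
- die_slide (a joint): How far the die slide is pushed in, m: 0 fully out, 0.060 fully home against its stop. It slides level along push_tab's x axis with about 2 N of friction and stays where it is left.
- ram (a joint): How far the ram has come down, m: 0 up, 0.030 fully down on the die. It follows the two large keys at once and moves three times their mean travel, so one key alone brings it only half-way; it rises by itself when they are let go.
- ram_foot (a point): The ram's round steel foot, 44 mm wide, 18 mm thick, hanging over the die; this point is the middle of its underside, 102 mm above the bench when up. Not to be touched. A thin rod with a black disc, above the air cylinder, sinks with it.
- key_left_top (a point): Centre of the top of the large round aluminium key on the control box's +y side; 30 mm wide, in a black collar 46 mm wide. Unpressed it is 71 mm above the bench, 26 mm above the flat top of the box and 14 mm above the collar. z up.
- pod: The grey control box, fixed, 120 x 150 x 45 mm (x, y, z), origin under its centre, front (-x) towards the robot. The two large keys are at x = -18 mm, y = +33 and -33 mm; the small third key at x = +34 mm, y = 0.
- key_right_top (a point): The same for the equal large key on the -y side of the box; the two centres are 66 mm apart, so the gap between the caps is 36 mm and the outsides are 96 mm apart.
- key_left (a joint): How far the large key on the +y side is pressed straight down, m: 0 up, 0.010 fully down (hard stop). Spring: about 1 N to start and about 4 N when fully down; it springs back up.
- key_right (a joint): The same for the large key on the -y side.
- key_small (a joint): How far the small third key is pressed, m: 0 up, 0.006 down. It is 16 mm wide, in a 32 mm collar, midway between the large keys in y but 52 mm to the rear of their line, its top 67 mm above the bench. Not to be pressed.
- wood_block: loose pale wooden block, 35 x 50 x 28 mm, origin under its centre; stands beside the control box; leave it
- tack_tin: loose round steel tin, 44 mm wide, 45 mm tall, origin under its centre; stands behind the control box (away from the robot); leave it
- thread_spool: loose wooden spool, 42 mm wide, 55 mm tall, origin under its centre; between press and control box; leave it
- tape_case: loose round white tape-measure case, 48 mm wide, 20 mm high, origin under its centre; between press and control box; leave it
- hammer: loose hammer lying at the right of the bench; leave it
- screwdriver: loose screwdriver lying at the left of the bench; leave it
- glue_jar: loose jar, 60 mm wide, 85 mm tall, origin under its centre, at the left of the bench; leave it
Not all that is in view belongs to the job. Leave any green look-alike of the pod alone.

How it is judged:
By the outcome, as a careful person would: the job done as asked, in the order asked, and still so for the second after the job is handed in, with the robot touching nothing.
It also fails if it takes over 64 s, if anything falls off the work surface, if the arm or the gripper's body presses on something with over 40 N, if the wrist force passes 120 N, or if a joint passes its speed limit or range.

### The arm

A 6-joint arm with a two-finger parallel gripper is mounted at the origin on the work surface. World frame = base frame: x ahead of the robot, y to its left, z up, the work surface at z = 0. Lengths are in m, angles in degrees, forces in N, time in s.
With the tool pointing down it reaches from about 0.35 to 1 m from the base axis. Payload 7.1 kg.
Tool frame: the origin (TCP) lies at the very end of the fingers, on their centre line; the grasp point (between the pads) lies 19 mm behind it; z points along the fingers, y is the direction in which the jaws open and shut (so a half turn about z gives the same grasp; the last joint's range is limited). The gripper opens to 85 mm and grips with 20 to 120 N. Pads are 22 mm wide; open, the fingers measure 114 mm over their backs; the gripper's body (76 mm by 85 mm) begins 54 mm behind the grasp point. The pads swing forward as they close: fully open they stand 13 mm farther back than shut.
Start: joints at [65.604, 24.242, 93.386, -0, 62.372, -1.089], TCP at [0.247, 0.574, 0.193] pointing down, gripper open.
Joint ranges: [-172.04, 172.04], [-51.8, 120.97], [4.93, 147.93], [-75.15, 255.16], [6.16, 154.13], [-145.62, 145.62]. Speed limits (degrees/s): [136.94, 136.94, 172.46, 180, 180, 180].

### API

Orientations are given as a 3x3 rotation matrix whose columns are the frame's x, y, z axes.
In Python, from station import get_state, grab_frame, job gives the robot as it stands.
- The arm moves only by the shell command python3 -m creep 'ROWS' [FORCE]. ROWS is JSON, a list of rows, each a list of 3 entries, a list of its own where there are three numbers: the shift along the tool's x, y, z in m, then the turn, a rotation vector about the tool's x, y, z in degrees, then the finger opening in m, from 0 to 0.0854. A call has 1 to 12 rows; each row shifts and turns the commanded pose from where the row before left it, along the tool's axes as they then stand; what a row does not reach is not made up. A row lasts 1/12 s, in which the tool goes at most 41.7 mm and 7.16 degrees, less where a joint would pass 70% of its speed; a pose out of reach is approached as far as the arm can. A call is refused whole if a number of a shift passes 0.0417 or a number of a turn 7.16, either way. A call with a gripper value outside its range is refused whole. The fingers move at their own pace and stop on an object; FORCE is the grip in N (left out, the last holds). Time passes only in rows, so rows that do not move let the fingers close. It gives the time, the measured TCP pose, the force and the opening at its end, in the units of the state.
- get_state(): the state, without advancing time (a new reading comes with each control period).
- grab_frame(name): name is "scene" or "top" or "wrist"; returns a dict with "color" (400x640x3 uint8, red, green, blue), "depth" (400x640 float32, m along the optical axis (not along the pixel's ray), 0 where there is no reading), "fov_y" (degrees; the focal length in pixels is half the picture's height over the tangent of half this angle, whatever the lens; pixels are square), "cx", "cy" (the principal point, pixels), "camera_from_world" (4x4, takes a point from world to camera coordinates). Camera axes: x right, y up, looking along -z (the intrinsics and any distortion apply to the point x, -y, -z); pixel columns grow to the right and rows downward; lengths in m; the calibration is good to about 2 mm. A picture is of the moment at which its call begins.
- job.hand_in(): hands the job in, once; it reports no verdict.
The state is a dict: "t": time; "joint_positions": joint angles; "qvel": joint speeds; "tau": joint torques, N m; "tool_pos": TCP position; "tcp_rot": TCP orientation; "ft_force": force on the tool from outside, world axes, zero at the start; "ft_torque": the same for the moment, N m; "opening": finger opening in m.
Only numpy, scipy, OpenCV 4.12 (cv2) and the standard library are available. Lean on these libraries where they do the work, as an engineer would, in place of code of your own. Each camera call takes 0.05 s, during which the arm holds its last target.

## Working session

There is one attempt and no reset: what is moved stays moved. The work goes in short steps, Python scripts to look and compute and a shell command to move; the robot and the scene stay as the last step left them, time stands still between calls to the robot, and variables do not carry over. Pictures are saved under pics/ and viewed, and the job is handed in when it is done.

```bash
ls; mkdir -p pics; cat > h.py <<'E'
import numpy as np, cv2
from station import get_state, grab_frame, job
def snap(name,fn):
    f=grab_frame(name); cv2.imwrite('pics/'+fn+'.png',f['color'][:,:,::-1]); np.savez('pics/'+fn+'.npz',**{k:np.asarray(v) for k,v in f.items()}); return f
def load(fn): 
    d=np.load('pics/'+fn+'.npz'); return {k:d[k] for k in d.files}
def foc(f): return f['color'].shape[0]/2/np.tan(np.radians(float(f['fov_y']))/2)
def pix(f,u,v,r=1):
    F=foc(f); p=f['depth'][v-r:v+r+1,u-r:u+r+1]; p=p[p>0]; d=np.median(p)
    c=np.array([(u-f['cx'])*d/F,-(v-f['cy'])*d/F,-d,1]); return (np.linalg.inv(f['camera_from_world'])@c)[:3]
def ray(f,u,v,z):
    F=foc(f); T=np.linalg.inv(f['camera_from_world']); d=T[:3,:3]@np.array([(u-f['cx'])/F,-(v-f['cy'])/F,-1]); o=T[:3,3]
    return o+d*(z-o[2])/d[2]
def proj(f,p):
    F=foc(f); c=f['camera_from_world']@np.append(p,1); return f['cx']+F*c[0]/-c[2], f['cy']-F*c[1]/-c[2]
def crop(fn,u0,v0,u1,v1,s,out):
    im=cv2.imread('pics/'+fn+'.png')[v0:v1,u0:u1]; cv2.imwrite('pics/'+out+'.png',cv2.resize(im,None,fx=s,fy=s,interpolation=cv2.INTER_CUBIC))
E
python3 - <<'E'
from h import *
for n in ('scene','top','wrist'):
    f=snap(n,n+'0'); print(n,f['fov_y'],f['cx'],f['cy'],[k for k in f]); print(np.linalg.inv(f['camera_from_world']).round(3))
s=get_state(); print(s)
E
```

```text
pics
scene 43.69080233516134 316.51614680064137 201.29066242157825 ['color', 'depth', 'fov_y', 'cx', 'cy', 'camera_from_world']
[[ 0.655 -0.633  0.412  1.087]
 [ 0.756  0.548 -0.36  -0.449]
 [ 0.002  0.547  0.837  1.309]
 [ 0.     0.     0.     1.   ]]
top 51.387569017046594 324.6475287066813 204.0981841492647 ['color', 'depth', 'fov_y', 'cx', 'cy', 'camera_from_world']
[[-0.023  0.999 -0.045  0.415]
 [-1.    -0.024 -0.02   0.071]
 [-0.021  0.045  0.999  1.547]
 [ 0.     0.     0.     1.   ]]
wrist 61.945335080459984 323.04985680937597 205.9018179995807 ['color', 'depth', 'fov_y', 'cx', 'cy', 'camera_from_world']
[[ 0.396 -0.886 -0.242  0.186]
 [ 0.918  0.382  0.106  0.6  ]
 [-0.001 -0.264  0.965  0.373]
 [ 0.     0.     0.     1.   ]]
{'t': 0.15, 'joint_positions': array([ 6.56067261e+01,  2.42761927e+01,  9.34206560e+01,  1.40604187e-03,
        6.23736452e+01, -1.08790861e+00]), 'qvel': array([ 0.00301117, -0.06051885, -0.03795386, -0.06885224, -0.00751019,
        0.05193842]), 'tau': array([ 2.13585886e-04, -5.57772660e+01, -2.82016701e+01, -5.81184440e-05,
        4.86636447e-03, -1.61433763e-05]), 'tool_pos': array([0.24703594, 0.57358927, 0.1925094 ]), 'tcp_rot': array([[-9.18404819e-01,  3.95641644e-01, -5.27933575e-04],
       [ 3.95641994e-01,  9.18404147e-01, -1.11154136e-03],
       [ 4.50843347e-05, -1.22971763e-03, -9.99999243e-01]]), 'ft_force': array([-0.15476907,  0.29451385, -0.82160842]), 'ft_torque': array([ 0.02577866, -0.00903988,  0.08702611]), 'opening': 0.08530714658912485}
```

View pics/scene0.png

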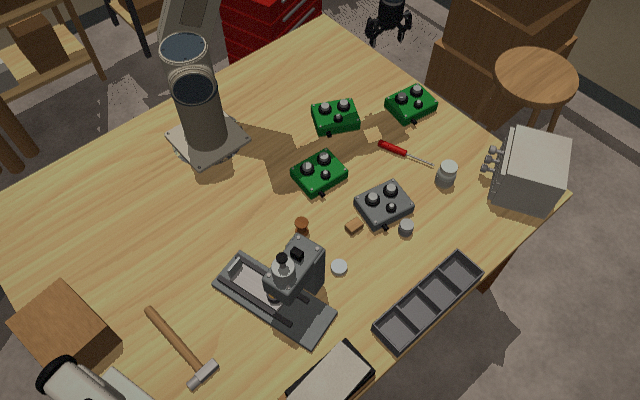

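View pics/top0.png

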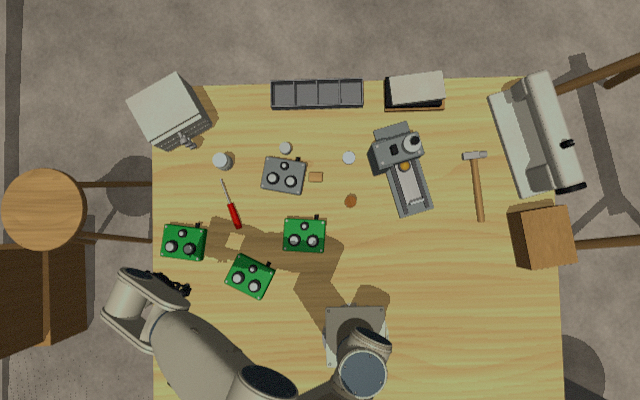

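View pics/wrist0.png

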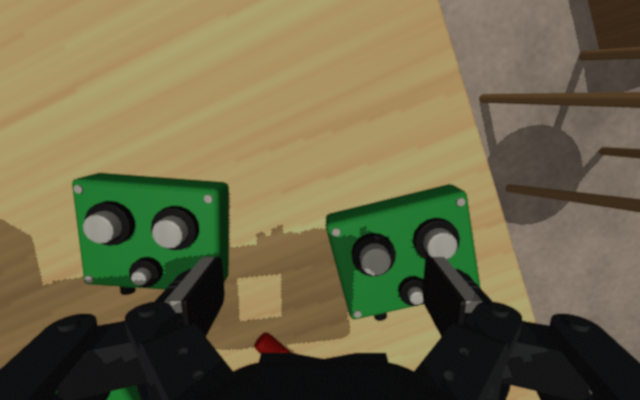

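The scene and top pictures show the press at top (403,168), with its slide toward the robot. The grey control box is at top (284,175). The green look-alikes at top (184,241), (250,275) and (304,234) could be mistaken for it, so I choose the grey box by its colour. Next I'll look at close crops.

```bash
python3 - <<'E'
from h import *
crop('top0',250,140,330,205,9,'c_pod'); crop('top0',360,115,440,222,5.5,'c_press')
crop('scene0',340,165,430,240,8,'c_pods'); crop('scene0',205,225,345,355,5,'c_presss')
E
```

```text
(no output)
```

View pics/c_pod.png

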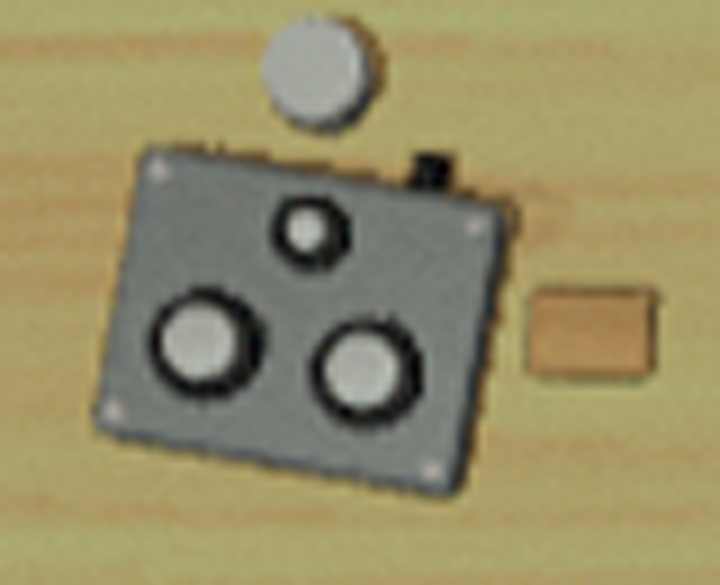

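View pics/c_press.png

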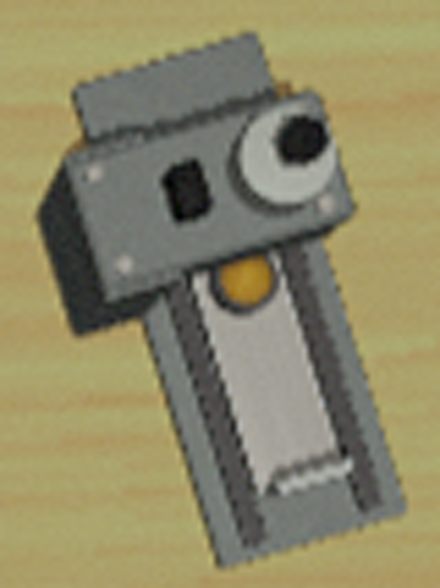

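View pics/c_pods.png

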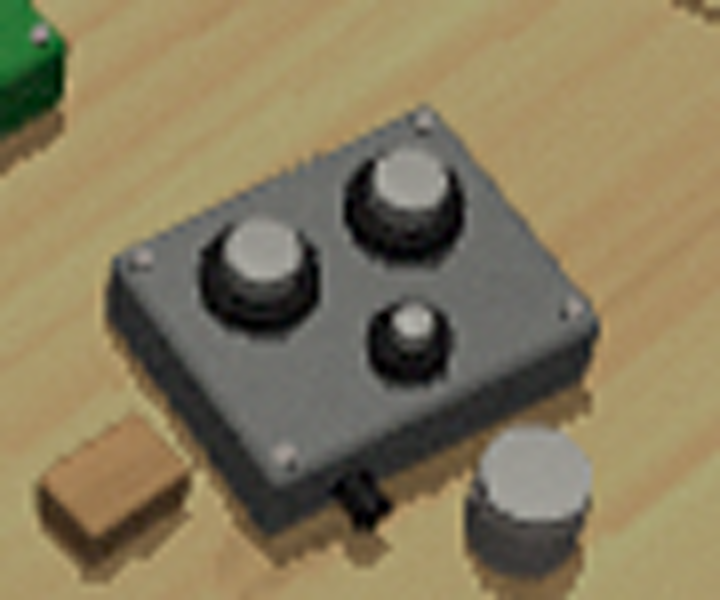

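View pics/c_presss.png

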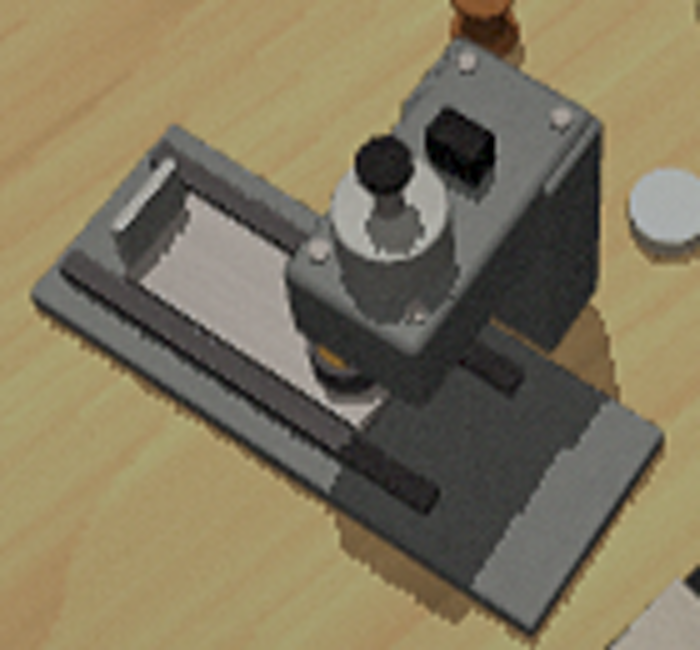

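The crops show the grey box, with its two large caps at top (272.2,178.1) and (290.0,181.2) and the small key at (284,165.7). The tab's top edge is at top (417.6,201). The slide is pushed up and to the left in the picture, away from the robot.

```bash
python3 - <<'E'
from h import *
f=load('top0'); g=load('scene0')
P=lambda n,u,v,o,s:(o[0]+u/s-.5+.5/s,o[1]+v/s-.5+.5/s)
def both(name,f,u,v,z):
    print(name,np.round([u,v],1),'ray',ray(f,u,v,z).round(4),'depth',pix(f,int(round(u)),int(round(v))).round(4))
T=lambda u,v:P(0,u,v,(250,140),9); S=lambda u,v:P(0,u,v,(340,165),8)
for n,p,q,z in (('KL',(200,343),(411,178),.071),('KR',(360,371),(262,250),.071),('KS',(306,231),(413,320),.067),('tin',(317,70),(535,473),.045),('block',(591,332),None,.028)):
    both(n+' top',f,*T(*p),z)
    if q: both(n+' scn',g,*S(*q),z)
T=lambda u,v:P(0,u,v,(360,115),5.5); S=lambda u,v:P(0,u,v,(205,225),5)
for n,p,z in (('tabtopL',(272,488),.08),('tabtopR',(352,462),.08),('baseBL',(220,567),.02),('baseBR',(405,512),.02),('baseFL',(75,88),.02),('baseFR',(257,35),.02),('disc',(303,140),.315)): both(n+' top',f,*T(*p),z)
for n,p,z in (('tabtop far',(170,165),.08),('tabtop near',(116,223),.08),('base BL',(175,125),.02),('base BR',(35,292),.02),('base FR',(532,632),.02),('baseFL',(662,437),.02),('disc',(384,165),.315)): both(n+' scn',g,*S(*p),z)
E
```

```text
KL top [271.8 177.7] ray [0.5809 0.2867 0.071 ] depth [0.5793 0.2854 0.0746]
KL scn [390.9 186.8] ray [0.5851 0.2868 0.071 ] depth [0.5852 0.2872 0.0697]
KR top [289.6 180.8] ray [0.5682 0.2232 0.071 ] depth [0.5673 0.2216 0.0715]
KR scn [372.3 195.8] ray [0.5717 0.2212 0.071 ] depth [0.5718 0.2198 0.0715]
KS top [283.6 165.2] ray [0.6251 0.2441 0.067 ] depth [0.6261 0.2427 0.0655]
KS scn [391.2 204.6] ray [0.629  0.2438 0.067 ] depth [0.6295 0.2426 0.0664]
tin top [284.8 147.3] ray [0.6937 0.241  0.045 ] depth [0.695  0.2402 0.0447]
tin scn [406.4 223.7] ray [0.6972 0.2421 0.045 ] depth [0.6972 0.24   0.0456]
block top [315.2 176.4] ray [0.5863 0.1329 0.028 ] depth [0.588  0.1337 0.0274]
tabtopL top [409.  203.3] ray [ 0.4772 -0.1975  0.08  ] depth [ 0.4798 -0.2036  0.0456]
tabtopR top [423.6 198.6] ray [ 0.4926 -0.249   0.08  ] depth [ 0.4934 -0.2598  0.0367]
baseBL top [399.6 217.7] ray [ 0.4279 -0.1723  0.02  ] depth [ 0.4268 -0.1751  0.0116]
baseBR top [433.2 207.7] ray [ 0.4617 -0.296   0.02  ] depth [ 0.461  -0.2986  0.0056]
baseFL top [373.2 130.6] ray [ 0.752  -0.0851  0.02  ] depth [ 0.7542 -0.0859  0.0033]
baseFR top [406.3 121. ] ray [ 0.7846 -0.2081  0.02  ] depth [ 0.7887 -0.2101  0.0025]
disc top [414.7 140. ] ray [ 0.6552 -0.1772  0.315 ] depth [ 0.6551 -0.178   0.3157]
tabtop far scn [238.6 257.6] ray [ 0.4815 -0.2037  0.08  ] depth [ 0.4818 -0.203   0.0772]
tabtop near scn [227.8 269.2] ray [ 0.4907 -0.2464  0.08  ] depth [ 0.49   -0.2454  0.0789]
base BL scn [239.6 249.6] ray [ 0.4329 -0.1743  0.02  ] depth [ 0.4321 -0.1731  0.0149]
base BR scn [211.6 283. ] ray [ 0.4666 -0.2951  0.02  ] depth [ 0.4658 -0.2939  0.0168]
base FR scn [311. 351.] ray [ 0.7917 -0.2088  0.02  ] depth [ 0.7898 -0.2073  0.0118]
baseFL scn [337. 312.] ray [ 0.7579 -0.0875  0.02  ] depth [ 0.7568 -0.0864  0.0159]
disc scn [281.4 257.6] ray [ 0.6593 -0.179   0.315 ] depth [ 0.6594 -0.1802  0.315 ]
```

```bash
python3 -m creep '[[[-0.014,-0.011,0],[0,0,0],0.051],[[-0.028,-0.022,0],[0,0,0],0.051],[[-0.028,-0.022,0],[0,0,0],0.051],[[-0.028,-0.022,0],[0,0,0],0.051],[[-0.028,-0.022,0],[0,0,0],0.051],[[-0.028,-0.022,0],[0,0,0],0.051],[[-0.028,-0.022,0],[0,0,0],0.051],[[-0.028,-0.022,0],[0,0,0],0.051],[[-0.028,-0.022,0],[0,0,0],0.051],[[-0.028,-0.022,0],[0,0,0],0.051],[[-0.028,-0.022,0],[0,0,0],0.051],[[-0.014,-0.011,0],[0,0,0],0.051]]'; python3 - <<'E'
from h import *
f=snap('wrist','w1'); s=get_state(); print(s['tool_pos'],s['tcp_rot'].round(4),s['joint_positions'].round(1))
for p in ((.583,.287,.071),(.570,.222,.071),(.627,.244,.067)): print(proj(f,p))
E
```

```text
t: 1.15
tool_pos: [0.4352, 0.2262, 0.1931]
tcp_rot: [[-0.918, 0.397, 0.0], [0.397, 0.918, -0.001], [-0.0, -0.001, -1.0]]
ft_force: [-0.2, 1.1, 0.9]
opening: 0.051
[0.43593584 0.22510642 0.19308533] [[-9.173e-01  3.983e-01  5.000e-04]
 [ 3.983e-01  9.173e-01 -1.600e-03]
 [-1.100e-03 -1.300e-03 -1.000e+00]] [ 2.60e+01  1.29e+01  1.10e+02 -1.00e-01  5.70e+01 -4.05e+01]
(np.float64(435.70870174933054), np.float64(296.6381074151938))
(np.float64(371.43158490662273), np.float64(308.7005470167277))
(np.float64(409.2673233181403), np.float64(342.43450347650617))
```

View pics/w1.png

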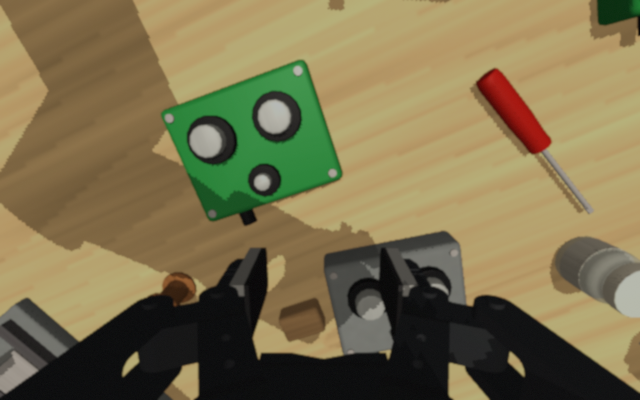

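```bash
python3 - <<'E'
from h import *
f=snap('wrist','w2'); s=get_state(); print(s['tool_pos'])
for p in ((.583,.287,.071),(.570,.222,.071),(.627,.244,.067)): print(proj(f,p))
crop('w2',320,220,480,360,5,'c_w2')
for u,v in ((369,296),(434,282),(400,340)): print(pix(f,u,v),ray(f,u,v,.071))
for n in('top','scene'):
  g=snap(n,n+'2'); print(n,proj(g,s['tool_pos']))
crop('top2',240,130,340,230,7,'c_t2')
E
```

```text
[0.43514081 0.22690199 0.1930578 ]
(np.float64(436.61694722854895), np.float64(295.4854601669903))
(np.float64(372.27427992426345), np.float64(307.60624123470717))
(np.float64(410.14414910554075), np.float64(341.3733973629294))
[0.55664105 0.22372447 0.07030298] [0.55622227 0.22379    0.071     ]
[0.56863275 0.28959313 0.06924487] [0.56751273 0.2893775  0.071     ]
[0.4269974  0.24847191 0.30820056] [0.61783654 0.23483449 0.071     ]
top (np.float64(285.26430847154705), np.float64(217.63773308497983))
scene (np.float64(344.70410796812405), np.float64(141.71341448406568))
```

View pics/c_w2.png

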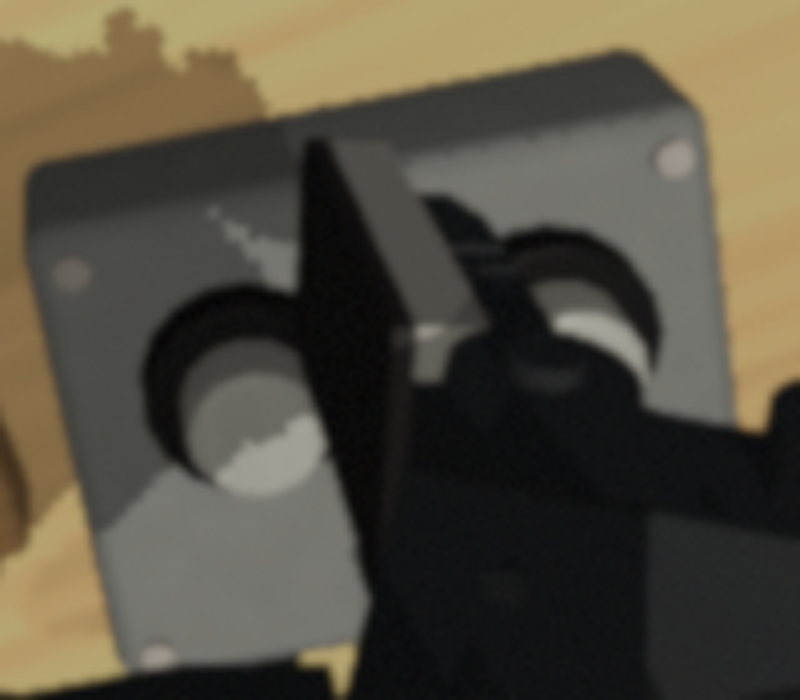

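View pics/c_t2.png

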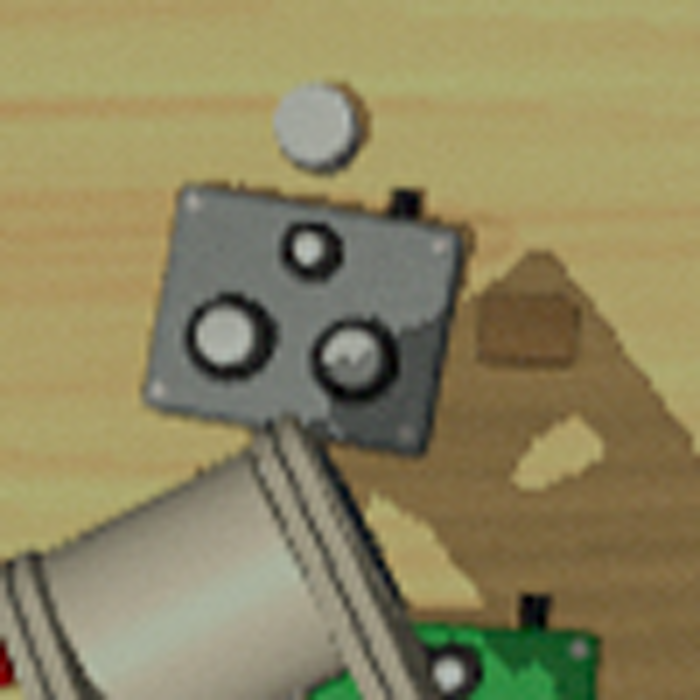

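View pics/scene2.png

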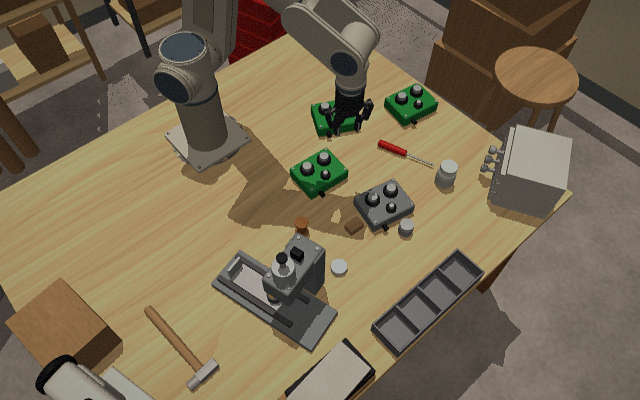

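The wrist crop puts the right cap's top at about (371,306). My averaged position predicts (372.3,307.6), so the estimate is good to about 1.5 mm. Next I move to the press, staying on the robot side of it: first I turn the tool so its y axis lies along the push direction, then shift.

```bash
python3 -m creep '[[[-0.01,0.0,-0.002],[0,0,4],0.03],[[-0.01,0,0],[0,0,7],0],[[-0.01,0,0],[0,0,7],0],[[-0.01,0,0],[0,0,7],0],[[-0.01,0,0],[0,0,7],0],[[-0.01,0,0],[0,0,7],0],[[-0.01,0,0],[0,0,7],0],[[-0.01,0,0],[0,0,5],0],[[-0.01,0,0],[0,0,0],0],[[0,0,0],[0,0,0],0]]'; python3 - <<'E'
from h import *
s=get_state(); R=s['tcp_rot']; print(s['joint_positions'].round(1), np.degrees(np.arctan2(R[1,0],R[0,0])))
a=np.radians(15); X=np.array([np.cos(a),np.sin(a),0]); O=np.array([.609,-.191,0])
for d in (-.185,-.105): 
  t=O+X*d; t[2]=.193; print(t, R.T@(t-s['tool_pos']))
E
```

```text
t: 2.18
tool_pos: [0.4912, 0.1652, 0.195]
tcp_rot: [[-0.274, 0.962, -0.0], [0.962, 0.274, -0.0], [-0.0, -0.0, -1.0]]
ft_force: [-0.6, 1.0, -0.1]
opening: -0.0003
[ 17.3  15.2 106.7  -0.   58.2   1.4] 105.87926599068113
[ 0.43030372 -0.23888152  0.193     ] [-0.37203423 -0.16917139  0.00215435]
[ 0.50757779 -0.218176    0.193     ] [-0.37326186 -0.08918081  0.00212254]
```

```bash
python3 -m creep '[[[-0.018,-0.009,0],[0,0,0.4],0],[[-0.034,-0.016,0],[0,0,0.4],0],[[-0.034,-0.016,0],[0,0,0],0],[[-0.034,-0.016,0],[0,0,0],0],[[-0.034,-0.016,0],[0,0,0],0],[[-0.034,-0.016,0],[0,0,0],0],[[-0.034,-0.016,0],[0,0,0],0],[[-0.034,-0.016,0],[0,0,0],0],[[-0.034,-0.016,0],[0,0,0],0],[[-0.034,-0.014,0],[0,0,0],0],[[-0.034,-0.008,0],[0,0,0],0],[[-0.014,0,0],[0,0,0],0]]'; python3 - <<'E'
from h import *
f=snap('wrist','w3'); snap('scene','s3'); s=get_state(); R=s['tcp_rot']; print(s['joint_positions'].round(1), np.degrees(np.arctan2(R[1,0],R[0,0])),s['tool_pos'])
a=np.radians(15); X=np.array([np.cos(a),np.sin(a),0]); O=np.array([.609,-.191,0])
for d in (-.185,-.105): 
  t=O+X*d; t[2]=.055; print(t, R.T@(t-s['tool_pos']))
E
```

```text
t: 3.18
tool_pos: [0.4339, -0.2378, 0.1954]
tcp_rot: [[-0.258, 0.966, 0.001], [0.966, 0.258, -0.001], [-0.001, 0.001, -1.0]]
ft_force: [0.5, -0.5, 0.7]
opening: 0.0001
[-29.9  13.1 109.5   0.   57.4 -44.8] 104.86063227477372 [ 0.43467136 -0.23634566  0.19522584]
[ 0.43030372 -0.23888152  0.055     ] [-0.00124992 -0.00498573  0.14022258]
[ 0.50757779 -0.218176    0.055     ] [-0.00105533  0.075014    0.1402874 ]
```

View pics/w3.png

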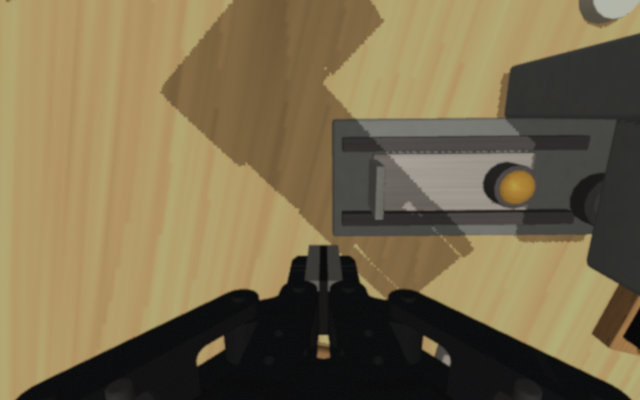

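View pics/s3.png

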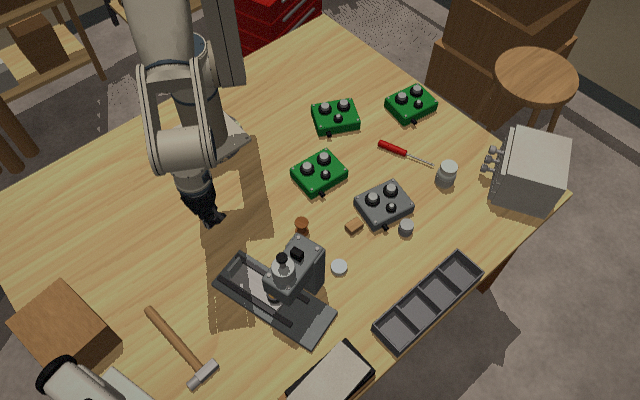

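```bash
python3 - <<'E'
from h import *
f=load('w3'); crop('w3',320,100,480,260,5,'c_w3')
a=np.radians(15); X=np.array([np.cos(a),np.sin(a),0]);Y=np.array([-np.sin(a),np.cos(a),0]); O=np.array([.609,-.191,0])
for d in (-.17,):
  for y in (-.065,.065): print('base corner',proj(f,O+X*d+Y*y+[0,0,.02]))
for y in (-.025,.025): print('tab',proj(f,O-X*.13+Y*y+[0,0,.08]))
E
```

```text
base corner (np.float64(333.08952734952135), np.float64(235.27096684986216))
base corner (np.float64(333.92974625300167), np.float64(116.66643409040782))
tab (np.float64(378.338952069002), np.float64(217.2969046993813))
tab (np.float64(380.7355593965988), np.float64(163.60500113479898))
```

View pics/c_w3.png

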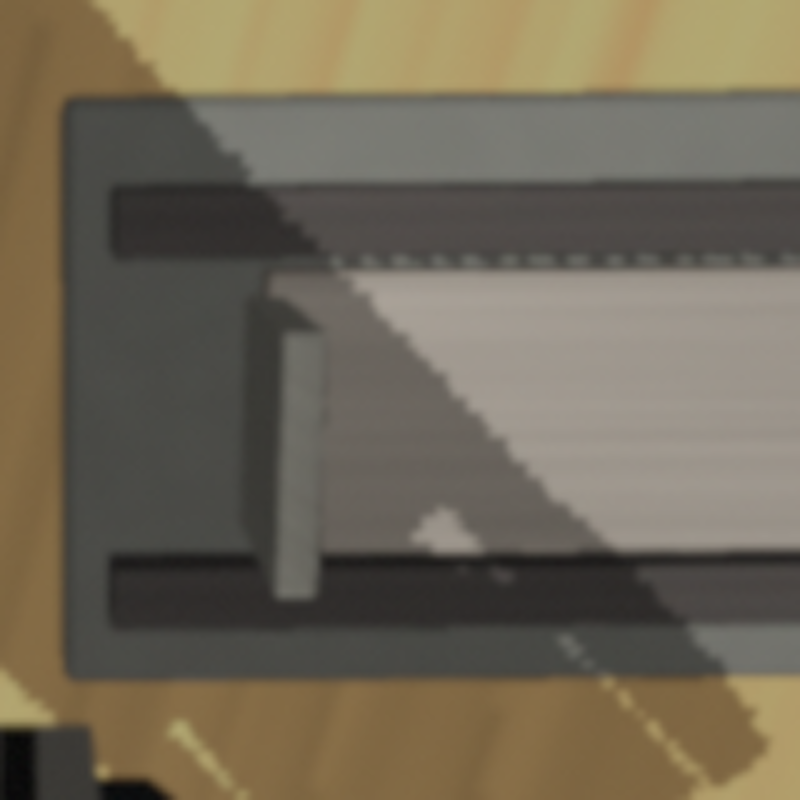

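The wrist crop shows the tab's front top edge from (377,166) to (375,220) and the base corners at (333,119) and (333,235.5). These match the predictions to about 2 mm, and the slide is already about 17 mm in. Now I descend and approach the tab.

```bash
python3 -m creep '[[[0,-0.003,0.008],[0,0,0],0],[[0,-0.002,0.016],[0,0,0],0],[[0,0,0.016],[0,0,0],0],[[0,0,0.016],[0,0,0],0],[[0,0,0.016],[0,0,0],0],[[0,0,0.016],[0,0,0],0],[[0,0,0.016],[0,0,0],0],[[0,0,0.016],[0,0,0],0],[[0,0,0.012],[0,0,0],0],[[0,0,0.006],[0,0,0],0],[[0,0,0],[0,0,0],0],[[0,0,0],[0,0,0],0]]'
python3 -m creep '[[[0,0.004,0],[0,0,0],0],[[0,0.007,0],[0,0,0],0],[[0,0.007,0],[0,0,0],0],[[0,0.005,0],[0,0,0],0],[[0,0.004,0],[0,0,0],0],[[0,0.004,0],[0,0,0],0],[[0,0.004,0],[0,0,0],0],[[0,0.004,0],[0,0,0],0],[[0,0.004,0],[0,0,0],0],[[0,0.004,0],[0,0,0],0],[[0,0.004,0],[0,0,0],0],[[0,0.004,0],[0,0,0],0]]'
python3 - <<'E'
from h import *
f=snap('wrist','w4');snap('scene','s4'); crop('s4',180,190,340,340,5,'c_s4')
E
```

```text
t: 4.28
tool_pos: [0.429, -0.235, 0.057]
tcp_rot: [[-0.259, 0.966, -0.001], [0.966, 0.259, 0.001], [0.001, -0.001, -1.0]]
ft_force: [-0.1, -0.5, -0.4]
opening: -0.0001
t: 5.28
tool_pos: [0.4826, -0.2219, 0.0571]
tcp_rot: [[-0.257, 0.966, -0.0], [0.966, 0.257, 0.0], [0.0, -0.0, -1.0]]
ft_force: [-1.1, 0.5, 0.1]
opening: -0.0001
```

View pics/w4.png

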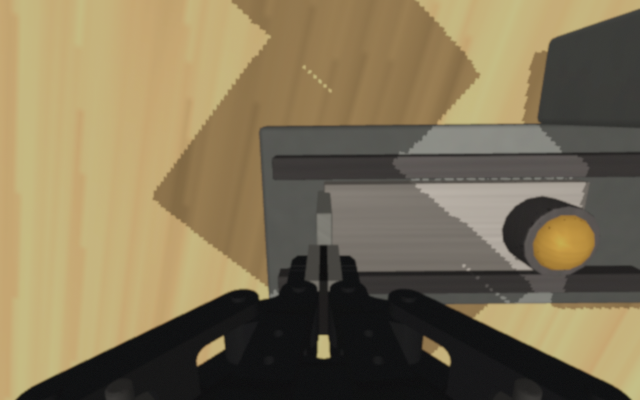

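View pics/c_s4.png

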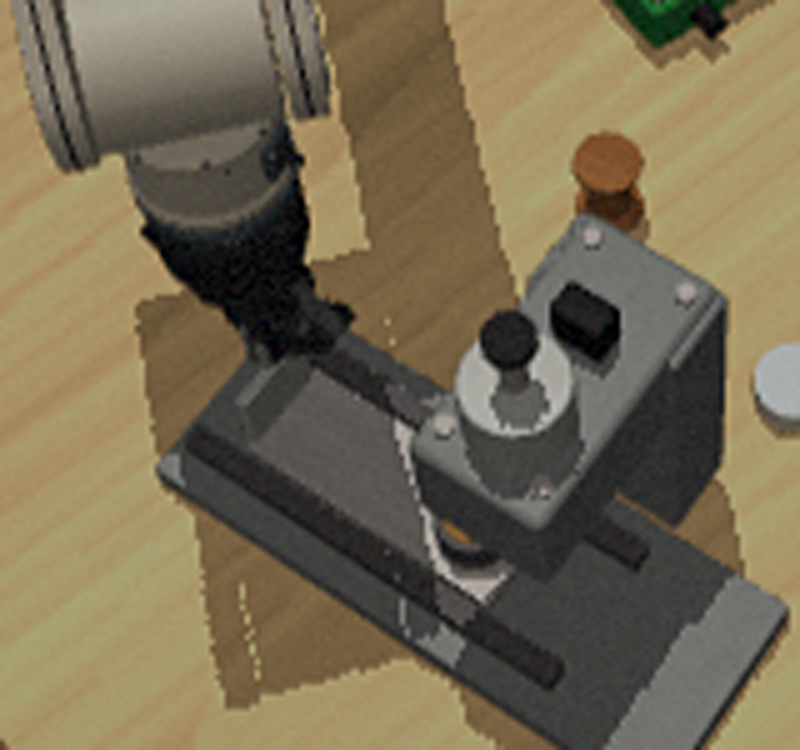

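```bash
python3 - <<'E'
from h import *
g=load('s4'); f=load('w4')
a=np.radians(15); X=np.array([np.cos(a),np.sin(a),0]);Y=np.array([-np.sin(a),np.cos(a),0]); O=np.array([.609,-.191,0])
for u,v in ((228.6,271.6),(227.8,269.2)): 
  p=ray(g,u,v,.08)-O; print(p@X,p@Y)
for u,v in ((319,190),(331,190),(318,215),(331,215)): 
  p=ray(f,u,v,.08)-O; print('w',p@X,p@Y); print(pix(f,u,v))
crop('w4',240,110,400,300,4.2,'c_w4')
E
```

```text
-0.12228959704751476 -0.02712383396895165
-0.1286164238514539 -0.02284466820650245
w -0.13213444741790997 0.03470913986341007
[ 0.47506622 -0.20463647  0.0206146 ]
w -0.1263298256746059 0.03469547795622055
[ 0.48179522 -0.20000915  0.03295238]
w -0.13269812743535772 0.022080044915226697
[ 0.47513136 -0.2041247   0.07963738]
w -0.12627992351903247 0.022064900389961145
[ 0.48138678 -0.20258036  0.07926712]
```

View pics/c_w4.png

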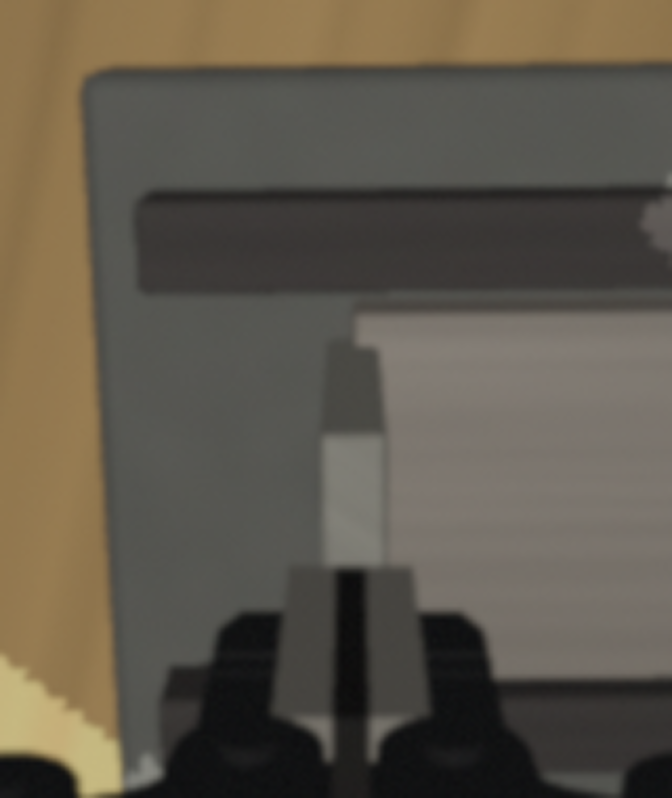

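```bash
python3 - <<'E'
from h import *
f=load('w4'); s=get_state(); print(s['tool_pos'],s['ft_force'],proj(f,s['tool_pos']))
for u,v in ((313,250),(334,250),(313,270),(334,270),(323,270),(306,290),(324,240),(324,230),(285,280)): print(u,v,pix(f,u,v).round(4), f['depth'][v,u])
D=f['depth'][200:300:6,290:360:5]; print(D.round(3))
E
```

```text
[ 0.48296903 -0.22201461  0.05716378] [-0.32207596 -0.84135928 -0.1129771 ] (np.float64(323.8928986704907), np.float64(235.8038658204116))
313 250 [ 0.4754 -0.2122  0.1051] 0.14238834
334 250 [ 0.484  -0.2097  0.1057] 0.14249462
313 270 [ 0.4759 -0.212   0.1243] 0.12347574
334 270 [ 0.4835 -0.21    0.1244] 0.12412931
323 270 [ 0.4795 -0.2109  0.1245] 0.12327922
306 290 [ 0.4739 -0.2114  0.141 ] 0.10794953
324 240 [ 0.4814 -0.2161  0.0796] 0.16941403
324 230 [ 0.48   -0.211   0.0796] 0.16644521
285 280 [ 0.4681 -0.268   0.0334] 0.22538051
[[0.225 0.224 0.225 0.226 0.225 0.225 0.188 0.188 0.188 0.211 0.21  0.21
  0.211 0.211]
 [0.226 0.225 0.226 0.226 0.226 0.228 0.177 0.176 0.176 0.212 0.211 0.211
  0.211 0.21 ]
 [0.226 0.227 0.227 0.228 0.228 0.228 0.165 0.165 0.164 0.213 0.212 0.213
  0.212 0.213]
 [0.228 0.228 0.228 0.228 0.228 0.23  0.166 0.166 0.166 0.212 0.212 0.213
  0.212 0.213]
 [0.229 0.23  0.229 0.228 0.229 0.229 0.167 0.166 0.166 0.214 0.216 0.215
  0.214 0.214]
 [0.232 0.23  0.231 0.231 0.231 0.231 0.168 0.167 0.167 0.216 0.217 0.216
  0.215 0.216]
 [0.233 0.231 0.232 0.2
[... 252 characters left out ...]
.235 0.235 0.235 0.137 0.138 0.136 0.138 0.137 0.138 0.22  0.219
  0.219 0.22 ]
 [0.236 0.141 0.142 0.141 0.133 0.132 0.133 0.132 0.132 0.131 0.131 0.142
  0.14  0.141]
 [0.237 0.136 0.135 0.137 0.127 0.127 0.126 0.127 0.127 0.126 0.128 0.136
  0.136 0.135]
 [0.131 0.13  0.13  0.13  0.122 0.122 0.121 0.123 0.122 0.123 0.122 0.
  0.131 0.131]
 [0.125 0.126 0.126 0.118 0.118 0.118 0.118 0.117 0.118 0.117 0.118 0.125
  0.127 0.125]
 [0.111 0.109 0.108 0.109 0.111 0.111 0.116 0.117 0.116 0.112 0.111 0.108
  0.109 0.108]
 [0.107 0.106 0.107 0.108 0.108 0.108 0.118 0.117 0.106 0.108 0.108 0.107
  0.106 0.107]
 [0.105 0.104 0.105 0.103 0.104 0.104 0.117 0.118 0.108 0.104 0.103 0.103
  0.105 0.103]]
```

```bash
python3 - <<'E'
from h import *
g=load('s3'); print(proj(g,(.4347,-.2363,.1952)),proj(g,(.4347,-.2363,.2382)))
crop('s3',150,160,260,250,7,'c_s3')
D=g['depth']; 
for u,v in ((208,222),(212,220),(214,216),(205,215),(210,224),(216,222),(218,218),(208,226)): print(u,v,pix(g,u,v,0).round(4))
E
```

```text
(np.float64(211.69910016591024), np.float64(232.33070860371694)) (np.float64(208.69643705991314), np.float64(223.78612452062953))
208 222 [ 0.4494 -0.2413  0.2709]
212 220 [ 0.4707 -0.2375  0.3031]
214 216 [ 0.4765 -0.2319  0.3223]
205 215 [ 0.4572 -0.245   0.3169]
210 224 [ 0.465  -0.2434  0.2839]
216 222 [ 0.4873 -0.2356  0.313 ]
218 218 [ 0.4904 -0.2292  0.3278]
208 226 [ 0.4463 -0.2436  0.2505]
```

View pics/c_s3.png

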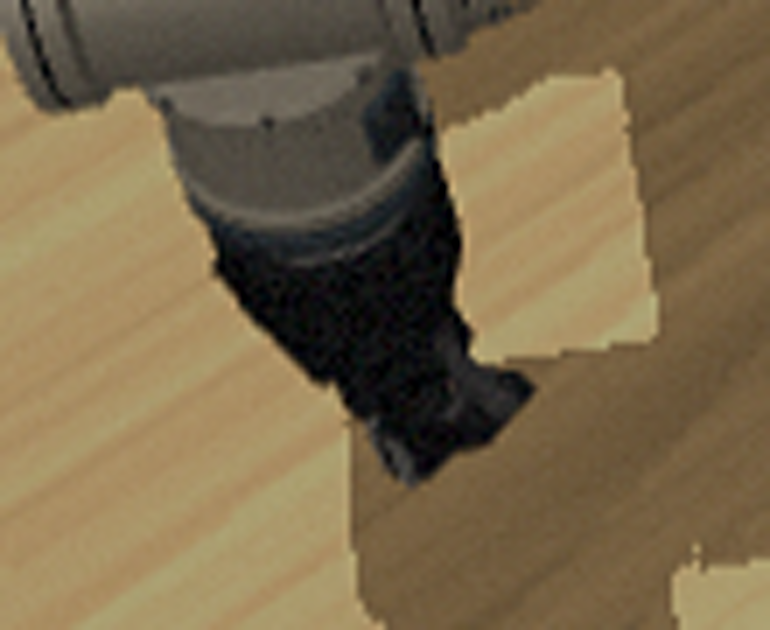

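```bash
python3 - <<'E'
from h import *
g=load('s3')
for v in range(222,233):
  print(v,[tuple(pix(g,u,v,0).round(3)) for u in range(205,213,2)])
g=load('s4'); print(proj(g,(.483,-.222,.057)),proj(g,(.483,-.222,.1)))
for v in range(252,270,2):
  print(v,[tuple(pix(g,u,v,0).round(3)) for u in range(228,244,3)])
E
```

```text
222 [(np.float64(0.448), np.float64(-0.248), np.float64(0.276)), (np.float64(0.452), np.float64(-0.245), np.float64(0.278)), (np.float64(0.462), np.float64(-0.243), np.float64(0.289)), (np.float64(0.469), np.float64(-0.241), np.float64(0.295))]
223 [(np.float64(0.439), np.float64(-0.246), np.float64(0.259)), (np.float64(0.446), np.float64(-0.243), np.float64(0.264)), (np.float64(0.458), np.float64(-0.243), np.float64(0.279)), (np.float64(0.467), np.float64(-0.241), np.float64(0.288))]
224 [(np.float64(0.44), np.float64(-0.247), np.float64(0.257)), (np.float64(0.443), np.float64(-0.243), np.float64(0.255)), (np.float64(0.45), np.float64(-0.241), np.float64(0.261)), (np.float64(0.467), np.float64(-0.242), np.float64(0.285))]
225 [(np.float64(0.438), np.float64(-0.247), np.float64(0.249)), (np.float64(0.445), np.float64(-0.245), np.float64(0.255)), (np.float64(0.45), np.float64(-0.242), np.float64(0.258)), (np.float64(0.466), np.float64(-0.242), np.float64(0.279))]
226 [(np.float64(0.439), np.float64(-0.248), np.float64(0.246)), (np.float64(0.446), np.float64(-0.246), np.float64(0.252))
[... 4292 characters left out ...]
p.float64(-0.23), np.float64(0.019)), (np.float64(0.487), np.float64(-0.234), np.float64(0.076)), (np.float64(0.488), np.float64(-0.226), np.float64(0.069)), (np.float64(0.489), np.float64(-0.218), np.float64(0.059)), (np.float64(0.486), np.float64(-0.208), np.float64(0.041)), (np.float64(0.49), np.float64(-0.201), np.float64(0.037))]
268 [(np.float64(0.487), np.float64(-0.243), np.float64(0.077)), (np.float64(0.494), np.float64(-0.238), np.float64(0.081)), (np.float64(0.492), np.float64(-0.229), np.float64(0.065)), (np.float64(0.489), np.float64(-0.22), np.float64(0.048)), (np.float64(0.489), np.float64(-0.211), np.float64(0.037)), (np.float64(0.495), np.float64(-0.205), np.float64(0.037))]
```

The fingers passed over the tab without touching it: there was no force, and the tab is still at -0.132. Both cameras' depth readings put the real fingertips about 40 mm above the reported TCP. In the scene view the tip was at z≈0.234 with the TCP at 0.195, and later at about 0.10 with the TCP at 0.057. In x and y they agree. I'll back off, go about 42 mm lower, check, and push again.

```bash
python3 -m creep '[[[0,-0.005,0],[0,0,0],0],[[0,-0.01,0],[0,0,0],0],[[0,-0.01,0],[0,0,0],0],[[0,-0.01,0],[0,0,0],0],[[0,-0.01,0],[0,0,0],0],[[0,0,0.004],[0,0,0],0],[[0,0,0.008],[0,0,0],0],[[0,0,0.008],[0,0,0],0],[[0,0,0.008],[0,0,0],0],[[0,0,0.006],[0,0,0],0],[[0,0,0.004],[0,0,0],0],[[0,0,0],[0,0,0],0]]'
python3 - <<'E'
from h import *
f=snap('wrist','w5');g=snap('scene','s5'); crop('s5',180,190,340,340,5,'c_s5')
s=get_state(); print(s['tool_pos'],s['ft_force'])
for v in range(250,280,2):
  print(v,[tuple(map(float,pix(g,u,v,0).round(3))) for u in range(218,236,3)])
E
```

```text
t: 6.38
tool_pos: [0.4382, -0.2331, 0.0178]
tcp_rot: [[-0.257, 0.966, -0.002], [0.966, 0.257, 0.001], [0.001, -0.001, -1.0]]
ft_force: [-0.4, 0.5, 0.3]
opening: 0.0002
[ 0.43877916 -0.23347671  0.01879412] [0.02804678 0.7835616  0.88428377]
250 [(0.463, -0.245, 0.15), (0.461, -0.237, 0.138), (0.475, -0.234, 0.154), (0.396, -0.198, -0.006), (0.487, -0.223, 0.157), (0.489, -0.216, 0.152)]
252 [(0.459, -0.246, 0.133), (0.459, -0.238, 0.123), (0.456, -0.229, 0.108), (0.465, -0.224, 0.115), (0.486, -0.224, 0.146), (0.495, -0.22, 0.153)]
254 [(0.439, -0.241, 0.087), (0.458, -0.24, 0.114), (0.463, -0.233, 0.113), (0.483, -0.233, 0.14), (0.491, -0.228, 0.146), (0.497, -0.222, 0.147)]
256 [(0.44, -0.244, 0.08), (0.455, -0.24, 0.098), (0.47, -0.237, 0.115), (0.484, -0.235, 0.133), (0.493, -0.23, 0.142), (0.499, -0.225, 0.143)]
258 [(0.402, -0.233, -0.003), (0.45, -0.24, 0.077), (0.456, -0.235, 0.08), (0.478, -0.234, 0.111), (0.491, -0.231, 0.127), (0.438, -0.203, 0.012)]
260 [(0.408, -0.237, -0.003), (0.445, -0.241, 0.059), (0.453, -0.235, 0.064), (0.424, -0.217, -0.004), (0.441, -0.215, 0.019
[... 658 characters left out ...]
0.249, -0.004), (0.455, -0.245, 0.016), (0.49, -0.249, 0.077), (0.497, -0.243, 0.081), (0.495, -0.235, 0.066)]
272 [(0.44, -0.259, -0.001), (0.458, -0.256, 0.023), (0.462, -0.25, 0.021), (0.466, -0.243, 0.017), (0.494, -0.244, 0.064), (0.493, -0.236, 0.052)]
274 [(0.446, -0.263, 0.0), (0.464, -0.26, 0.025), (0.467, -0.253, 0.021), (0.473, -0.247, 0.022), (0.497, -0.247, 0.06), (0.492, -0.237, 0.039)]
276 [(0.467, -0.271, 0.033), (0.472, -0.265, 0.032), (0.471, -0.257, 0.019), (0.475, -0.25, 0.016), (0.495, -0.248, 0.046), (0.492, -0.239, 0.028)]
278 [(0.474, -0.275, 0.037), (0.479, -0.269, 0.036), (0.482, -0.262, 0.032), (0.483, -0.254, 0.023), (0.493, -0.249, 0.031), (0.499, -0.243, 0.032)]
```

View pics/w5.png

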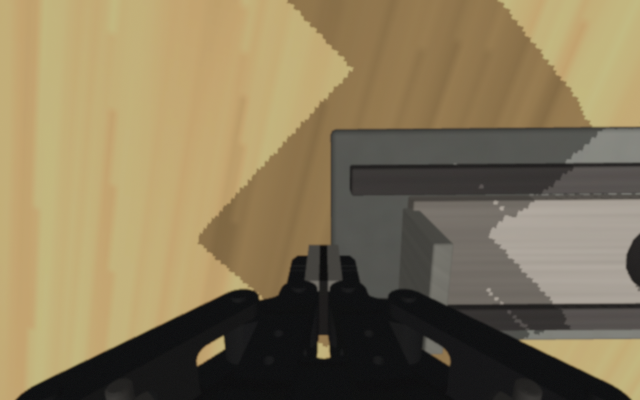

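View pics/c_s5.png

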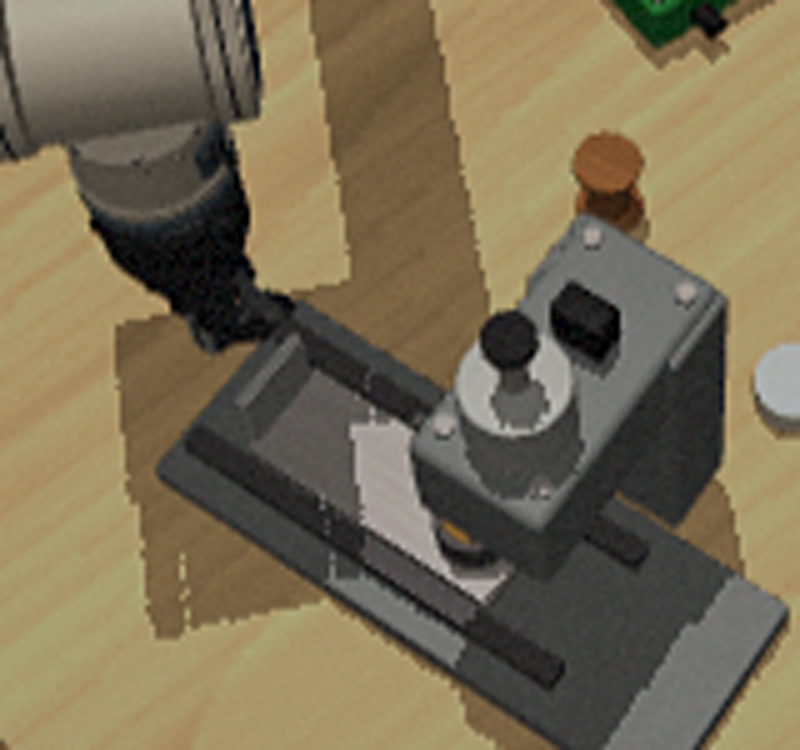

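The tip is now at z≈0.059, just in front of the tab. In the scene crop the tab is at (270,370). Now I push.

```bash
python3 -m creep '[[[0,0.004,0],[0,0,0],0],[[0,0.007,0],[0,0,0],0],[[0,0.007,0],[0,0,0],0],[[0,0.005,0],[0,0,0],0],[[0,0.004,0],[0,0,0],0],[[0,0.004,0],[0,0,0],0],[[0,0.005,0],[0,0,0],0],[[0,0.005,0],[0,0,0],0],[[0,0.005,0],[0,0,0],0],[[0,0.005,0],[0,0,0],0],[[0,0.005,0],[0,0,0],0],[[0,0.004,0],[0,0,0],0]]'
python3 -m creep '[[[0,0.002,0],[0,0,0],0],[[0,0.002,0],[0,0,0],0],[[0,0.002,0],[0,0,0],0],[[0,0,0],[0,0,0],0]]'
```

```text
t: 7.48
tool_pos: [0.497, -0.2178, 0.019]
tcp_rot: [[-0.257, 0.966, -0.0], [0.966, 0.257, 0.0], [0.0, -0.0, -1.0]]
ft_force: [-1.6, 0.1, 1.4]
opening: 0.0003
t: 7.82
tool_pos: [0.5028, -0.2165, 0.019]
tcp_rot: [[-0.257, 0.966, 0.0], [0.966, 0.257, 0.0], [-0.0, 0.0, -1.0]]
ft_force: [-0.6, 0.3, -0.1]
opening: 0.0001
```

```bash
python3 -m creep '[[[0,0.002,0],[0,0,0],0],[[0,0.001,0],[0,0,0],0],[[0,0.001,0],[0,0,0],0],[[0,0,0],[0,0,0],0]]'
python3 -m creep '[[[0,0.001,0],[0,0,0],0],[[0,0.001,0],[0,0,0],0],[[0,0,0],[0,0,0],0]]'
python3 - <<'E'
from h import *
f=snap('wrist','w6');g=snap('scene','s6'); crop('s6',180,190,340,340,5,'c_s6')
E
```

```text
t: 8.15
tool_pos: [0.5065, -0.2156, 0.0191]
tcp_rot: [[-0.257, 0.966, 0.0], [0.966, 0.257, 0.0], [0.0, 0.0, -1.0]]
ft_force: [0.4, 0.9, -0.2]
opening: 0.0
t: 8.4
tool_pos: [0.5067, -0.2154, 0.019]
tcp_rot: [[-0.257, 0.966, -0.003], [0.966, 0.257, 0.0], [0.001, -0.003, -1.0]]
ft_force: [-9.2, -3.4, 3.8]
opening: 0.0002
```

View pics/c_s6.png

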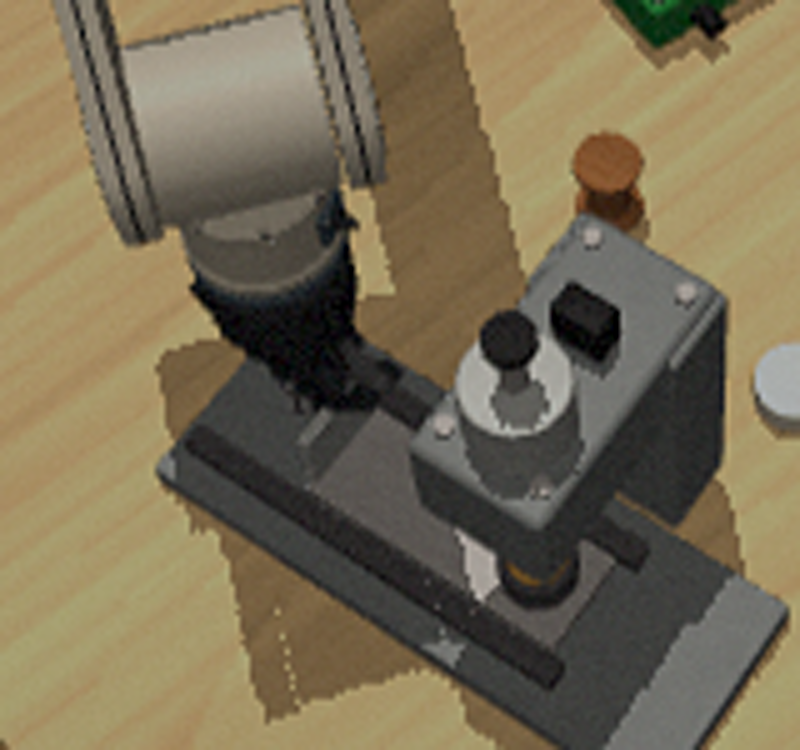

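View pics/w6.png

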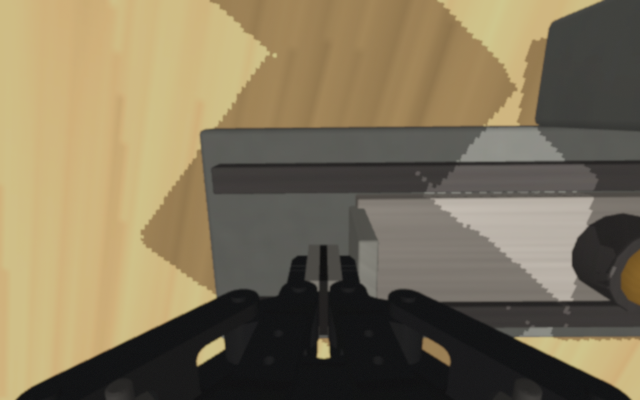

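Force jumped to about 10 N, with the TCP at -0.105. With a 14.5 mm finger half-width that puts the tab face at -0.090, which is home. I'll nudge 1 mm more to confirm the stop, then back off.

```bash
python3 -m creep '[[[0,0.001,0],[0,0,0],0],[[0,0,0],[0,0,0],0]]'
python3 -m creep '[[[0,-0.006,0],[0,0,0],0],[[0,-0.012,0],[0,0,0],0],[[0,-0.012,0],[0,0,0],0],[[0,-0.006,0],[0,0,0],0],[[0,0,-0.01],[0,0,0],0],[[0,0,-0.02],[0,0,0],0],[[0,0,-0.025],[0,0,0],0],[[0,0,-0.025],[0,0,0],0],[[0,0,-0.025],[0,0,0],0],[[0,0,-0.02],[0,0,0],0],[[0,0,-0.01],[0,0,0],0],[[0,0,0],[0,0,0],0]]'
python3 - <<'E'
from h import *
f=snap('wrist','w7'); s=get_state(); print(s['tool_pos'])
crop('w7',300,90,460,250,5,'c_w7')
a=np.radians(15); X=np.array([np.cos(a),np.sin(a),0]);Y=np.array([-np.sin(a),np.cos(a),0]); O=np.array([.609,-.191,0])
for y in (-.025,.025): print('tab face home, top edge',proj(f,O-X*.09+Y*y+[0,0,.08]))
for y in (-.065,.065): print('base corner',proj(f,O-X*.17+Y*y+[0,0,.02]))
E
```

```text
t: 8.67
tool_pos: [0.5067, -0.2153, 0.019]
tcp_rot: [[-0.257, 0.966, -0.005], [0.966, 0.257, 0.0], [0.001, -0.004, -1.0]]
ft_force: [-11.6, -5.4, 5.9]
opening: 0.0001
t: 9.67
tool_pos: [0.4763, -0.2249, 0.157]
tcp_rot: [[-0.257, 0.966, 0.005], [0.966, 0.257, -0.002], [-0.004, 0.004, -1.0]]
ft_force: [1.1, -0.1, 0.9]
opening: -0.0001
[ 0.47528886 -0.22443534  0.15526661]
tab face home, top edge (np.float64(380.1233551881239), np.float64(232.62103529230865))
tab face home, top edge (np.float64(382.90991329471296), np.float64(172.19898463588535))
base corner (np.float64(290.4670469238818), np.float64(249.52843593436697))
base corner (np.float64(286.4534784394343), np.float64(118.34402199770773))
```

View pics/w7.png

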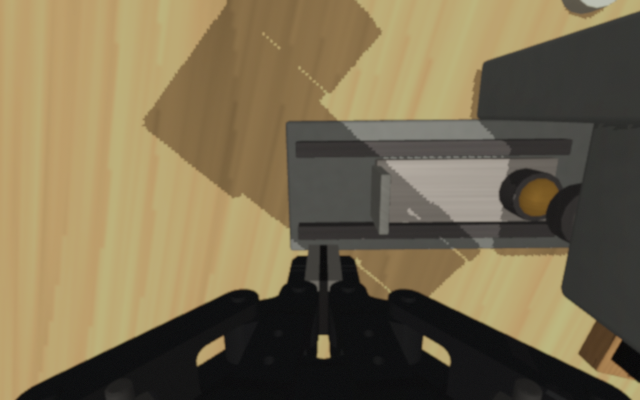

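The tab's front edge now shows at about (379,234) to (381,174). Home predicts (380,233) to (383,172), so the slide is home. Next I move to the control box, staying on the robot side of the press head.

```bash
python3 -m creep '[[[0.014,0.003,0],[0,0,0],0.02],[[0.03,0.007,0],[0,0,0],0.051],[[0.03,0.007,0],[0,0,0],0.051],[[0.03,0.007,0],[0,0,0],0.051],[[0.03,0.007,0],[0,0,0],0.051],[[0.03,0.007,0],[0,0,0],0.051],[[0.03,0.007,0],[0,0,0],0.051],[[0.03,0.007,0],[0,0,0],0.051],[[0.03,0.007,0],[0,0,0],0.051],[[0.03,0.007,0],[0,0,0],0.051],[[0.03,0.007,0],[0,0,0],0.051],[[0.014,0.003,0],[0,0,0],0.051]]'
python3 -m creep '[[[0,0,0],[0,0,-3.7],0.051],[[0,0,0],[0,0,-7],0.051],[[0,0,0],[0,0,-7],0.051],[[0,0,0],[0,0,-7],0.051],[[0,0,0],[0,0,-7],0.051],[[0,0,0],[0,0,-7],0.051],[[0,0,0],[0,0,-7],0.051],[[0,0,0],[0,0,-7],0.051],[[0,0,0],[0,0,-7],0.051],[[0,0,0],[0,0,-4],0.051],[[0,0,0],[0,0,0],0.051],[[0,0,0],[0,0,0],0.051]]'
python3 - <<'E'
from h import *
f=snap('wrist','w8'); s=get_state(); R=s['tcp_rot']; print(s['tool_pos'],s['joint_positions'].round(1),np.degrees(np.arctan2(R[1,0],R[0,0])), R.round(4))
print(R.T@(np.array([.5765,.2545,.155])-s['tool_pos']))
for p in ((.583,.287,.071),(.570,.222,.071),(.627,.244,.067)): print(proj(f,p))
E
```

```text
t: 10.72
tool_pos: [0.4618, 0.1155, 0.1525]
tcp_rot: [[-0.259, 0.966, -0.003], [0.966, 0.259, 0.0], [0.001, -0.003, -1.0]]
ft_force: [0.8, -0.3, 0.7]
opening: 0.0512
t: 11.72
tool_pos: [0.4624, 0.1126, 0.1529]
tcp_rot: [[-0.98, 0.2, -0.003], [0.2, 0.98, -0.0], [0.002, -0.001, -1.0]]
ft_force: [-0.1, -0.3, 0.3]
opening: 0.0512
[0.46266182 0.11255521 0.15312049] [ 12.2  15.1 113.6   0.   51.4 -66.2] 168.4627932956861 [[-9.798e-01  2.000e-01 -2.100e-03]
 [ 2.000e-01  9.798e-01 -4.000e-04]
 [ 1.900e-03 -8.000e-04 -1.000e+00]]
[-0.0831447   0.16184324 -0.0021708 ]
(np.float64(545.2257606749182), np.float64(292.47365791571724))
(np.float64(469.58964849480503), np.float64(292.72641212721277))
(np.float64(496.8934069903662), np.float64(340.18999312618865))
```

View pics/w8.png

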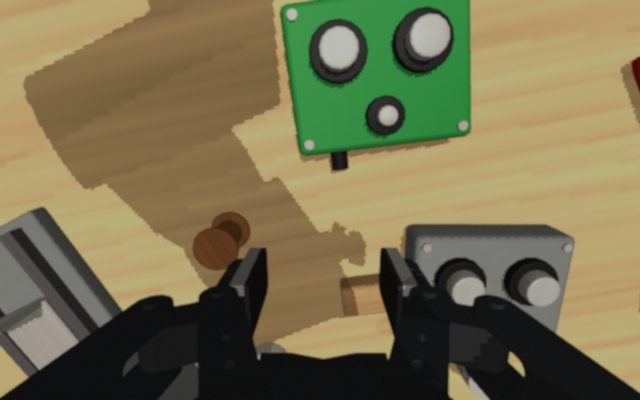

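```bash
python3 -m creep '[[[-0.004,0.007,0],[0,0,0],0.051],[[-0.008,0.016,0],[0,0,0],0.051],[[-0.008,0.016,0],[0,0,0],0.051],[[-0.008,0.016,0],[0,0,0],0.051],[[-0.008,0.016,0],[0,0,0],0.051],[[-0.008,0.016,0],[0,0,0],0.051],[[-0.008,0.016,0],[0,0,0],0.051],[[-0.008,0.016,0],[0,0,0],0.051],[[-0.008,0.016,0],[0,0,0],0.051],[[-0.008,0.016,0],[0,0,0],0.051],[[-0.006,0.011,0],[0,0,0],0.051],[[0,0,0],[0,0,0],0.051]]'
python3 -m creep '[[[0,0,0.005],[0,0,0],0.051],[[0,0,0.012],[0,0,0],0.051],[[0,0,0.016],[0,0,0],0.051],[[0,0,0.016],[0,0,0],0.051],[[0,0,0.016],[0,0,0],0.051],[[0,0,0.012],[0,0,0],0.051],[[0,0,0.006],[0,0,0],0.051],[[0,0,0],[0,0,0],0.051],[[0,0,0],[0,0,0],0.051]]'
python3 - <<'E'
from h import *
f=snap('wrist','w9');g=snap('scene','s9');t=snap('top','t9'); s=get_state(); R=s['tcp_rot']; print(s['tool_pos'],s['opening'],s['ft_force'])
print(R.T@(np.array([.575,.2545,.06])-s['tool_pos']))
crop('s9',330,140,440,240,7,'c_s9'); crop('t9',230,130,330,220,7,'c_t9')
E
```

```text
t: 12.77
tool_pos: [0.5777, 0.2573, 0.1538]
tcp_rot: [[-0.98, 0.198, 0.001], [0.198, 0.98, 0.001], [-0.001, 0.001, -1.0]]
ft_force: [-0.1, 0.0, -0.7]
opening: 0.0511
t: 13.52
tool_pos: [0.576, 0.2547, 0.071]
tcp_rot: [[-0.98, 0.198, -0.0], [0.198, 0.98, -0.0], [0.0, -0.0, -1.0]]
ft_force: [-0.0, 0.5, -0.0]
opening: 0.0511
[0.57677227 0.25522544 0.07208626] 0.0510850213940029 [ 0.21391918 -0.49508314 -0.1342605 ]
[ 0.00161081 -0.00107321  0.01208298]
```

View pics/w9.png

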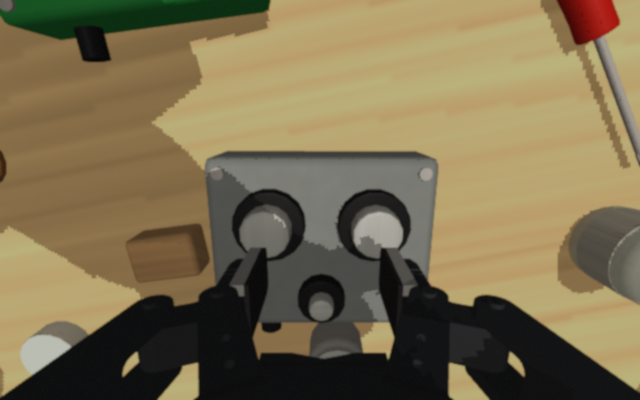

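View pics/c_s9.png

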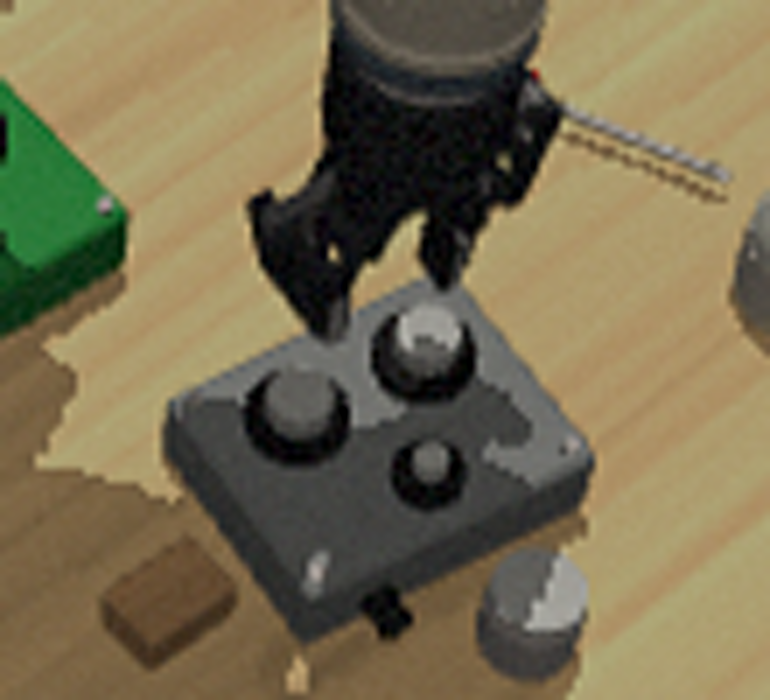

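View pics/c_t9.png

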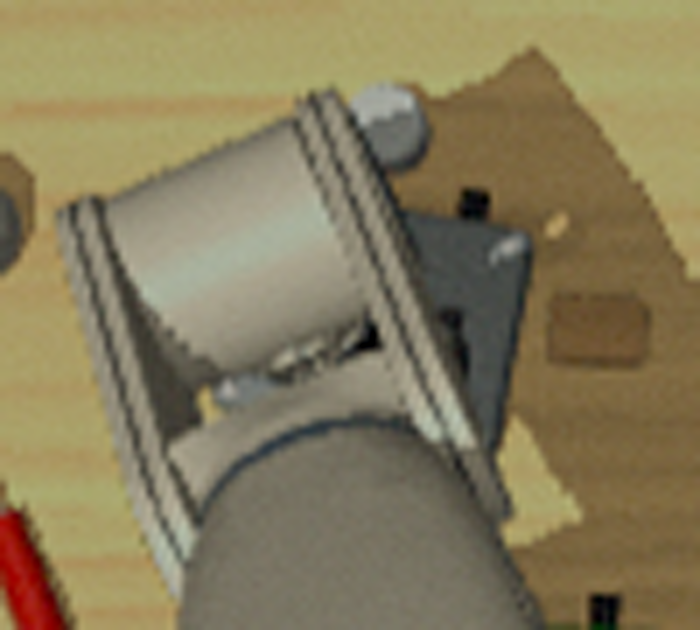

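```bash
python3 - <<'E'
from h import *
crop('w9',210,170,440,320,3.4,'c_w9')
f=load('w9'); s=get_state(); R=s['tcp_rot']
for n,p in (('R',(.570,.222,.071)),('L',(.583,.287,.071))): print(n,proj(f,p))
print('tcp at z .071',proj(f,(*s['tool_pos'][:2],.071)))
for u,v in((248,262),(262,252),(388,255),(400,262),(240,290),(405,290)): p=pix(f,u,v,0); print(u,v,p.round(4),(R.T@(p-s['tool_pos'])).round(4))
E
```

```text
R (np.float64(264.8805924589707), np.float64(236.5245184894166))
L (np.float64(380.06377588361715), np.float64(236.27017814084547))
tcp at z .071 (np.float64(323.7925232835437), np.float64(236.59823555672315))
248 262 [0.559  0.2285 0.1316] [ 0.0121 -0.0297 -0.0595]
262 252 [0.5596 0.2322 0.122 ] [ 0.0122 -0.0259 -0.05  ]
388 255 [0.5703 0.2834 0.1244] [ 0.0119  0.0264 -0.0523]
400 262 [0.5704 0.2866 0.1323] [ 0.0124  0.0295 -0.0602]
240 290 [0.5611 0.2292 0.1497] [ 0.0101 -0.0285 -0.0777]
405 290 [0.573  0.2843 0.1485] [ 0.0094  0.0278 -0.0764]
```

View pics/c_w9.png

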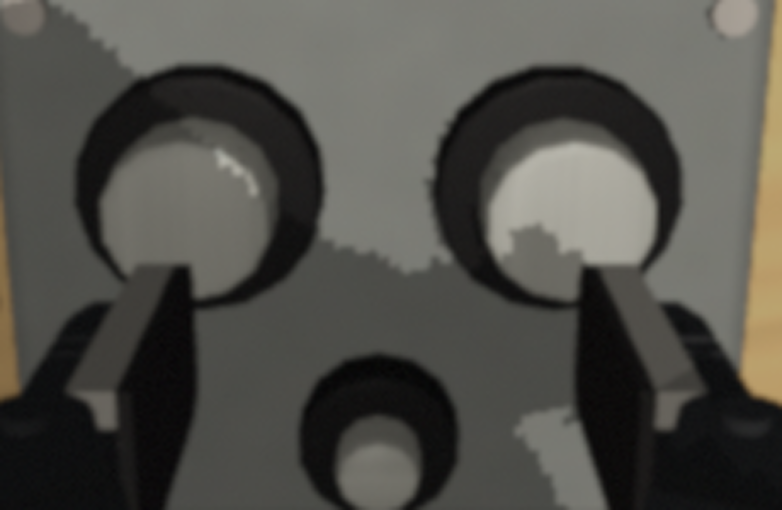

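The fingers straddle the keys correctly: the caps are at (264.7,235) and (378.5,236), and the projected tool axis is at (323.8,236.6). The finger centres are about 59 mm apart, so I open to 58 mm to centre them on the caps, shift 1 mm in y and descend.

```bash
python3 -m creep '[[[0,-0.001,0.003],[0,0,0],0.058],[[0,0,0.006],[0,0,0],0.058],[[0,0,0.007],[0,0,0],0.058],[[0,0,0.007],[0,0,0],0.058],[[0,0,0.006],[0,0,0],0.058],[[0,0,0.003],[0,0,0],0.058],[[0,0,0],[0,0,0],0.058],[[0,0,0],[0,0,0],0.058]]'
python3 - <<'E'
from h import *
f=snap('wrist','w10');g=snap('scene','s10'); crop('s10',330,140,440,240,7,'c_s10')
E
```

```text
t: 14.33
tool_pos: [0.5757, 0.2539, 0.0387]
tcp_rot: [[-0.98, 0.198, -0.001], [0.198, 0.98, -0.0], [0.001, -0.0, -1.0]]
ft_force: [-0.6, -0.3, -0.6]
opening: 0.058
```

View pics/w10.png

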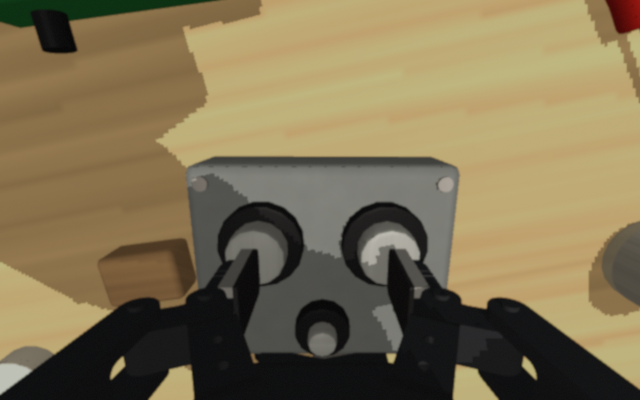

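View pics/c_s10.png

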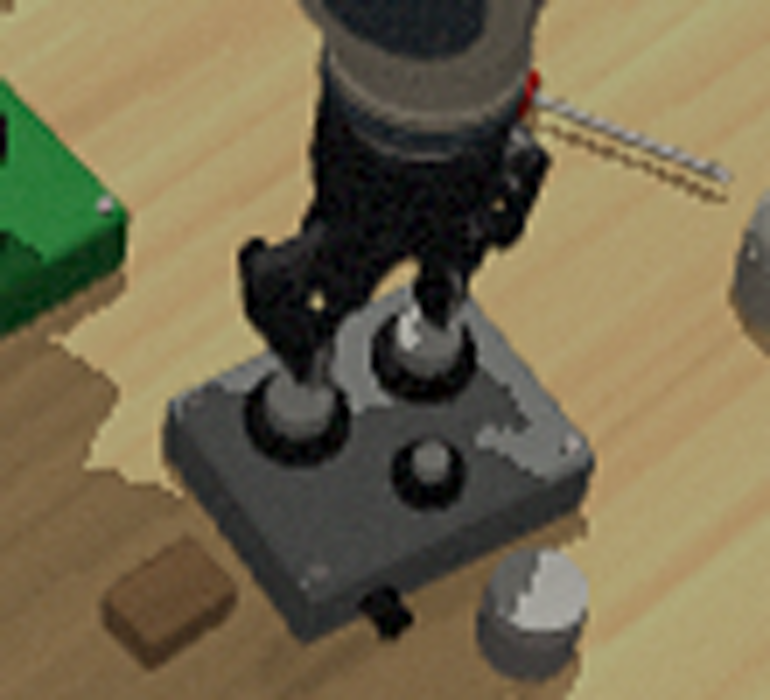

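Both tips are above their caps. I'll lower gently to find contact, then press.

```bash
python3 -m creep '[[[0,0,0.003],[0,0,0],0.058],[[0,0,0.003],[0,0,0],0.058],[[0,0,0.002],[0,0,0],0.058],[[0,0,0.0],[0,0,0],0.058],[[0,0,0],[0,0,0],0.058]]'
python3 -m creep '[[[0,0,0.002],[0,0,0],0.058],[[0,0,0.002],[0,0,0],0.058],[[0,0,0],[0,0,0],0.058]]'
```

```text
t: 14.85
tool_pos: [0.5757, 0.2539, 0.0309]
tcp_rot: [[-0.98, 0.198, -0.0], [0.198, 0.98, -0.0], [0.0, -0.0, -1.0]]
ft_force: [0.5, -0.5, -0.3]
opening: 0.058
t: 15.1
tool_pos: [0.5761, 0.2541, 0.0271]
tcp_rot: [[-0.98, 0.198, 0.0], [0.198, 0.98, 0.0], [-0.0, 0.0, -1.0]]
ft_force: [-0.3, -0.3, 2.6]
opening: 0.058
```

```bash
python3 -m creep '[[[0,0,0.002],[0,0,0],0.058],[[0,0,0.002],[0,0,0],0.058],[[0,0,0.002],[0,0,0],0.058],[[0,0,0.001],[0,0,0],0.058],[[0,0,0],[0,0,0],0.058]]'
```

```text
t: 15.52
tool_pos: [0.5762, 0.2541, 0.0203]
tcp_rot: [[-0.98, 0.198, 0.001], [0.198, 0.98, 0.0], [-0.0, 0.0, -1.0]]
ft_force: [-0.5, -0.2, 6.4]
opening: 0.0577
```

```bash
python3 -m creep '[[[0,0,0.002],[0,0,0],0.058],[[0,0,0.001],[0,0,0],0.058],[[0,0,0],[0,0,0],0.058]]'
```

```text
t: 15.77
tool_pos: [0.5762, 0.2541, 0.0181]
tcp_rot: [[-0.98, 0.198, 0.0], [0.198, 0.98, 0.0], [-0.0, 0.0, -1.0]]
ft_force: [-3.4, -2.2, 12.7]
opening: 0.0581
```

```bash
python3 -m creep '[[[0,0,0.001],[0,0,0],0.058],[[0,0,0.001],[0,0,0],0.058],[[0,0,0],[0,0,0],0.058]]'; python3 - <<'E'
from h import *
f=snap('wrist','w11');g=snap('scene','s11'); crop('s11',330,140,440,240,7,'c_s11'); crop('s11',230,220,340,330,6,'c_p11')
s=get_state();print(s['t'],s['ft_force'],s['ft_torque'],s['tool_pos'])
g0=load('s10')
a=np.radians(15); X=np.array([np.cos(a),np.sin(a),0]); O=np.array([.609,-.191,0])
print('disc up',proj(g,O+X*.05+[0,0,.315]),'down',proj(g,O+X*.05+[0,0,.285]))
E
```

```text
t: 16.02
tool_pos: [0.5763, 0.2542, 0.0179]
tcp_rot: [[-0.98, 0.198, 0.001], [0.198, 0.98, 0.0], [-0.001, 0.0, -1.0]]
ft_force: [-8.6, -3.2, 27.5]
opening: 0.058
16.1167 [-8.32948764 -3.24882151 27.95175961] [-0.56123134  1.41003865 -0.08517985] [0.57626581 0.25417648 0.01795732]
disc up (np.float64(281.1627851231069), np.float64(256.7596686490619)) down (np.float64(281.9199882257167), np.float64(262.7579967189843))
```

View pics/c_p11.png

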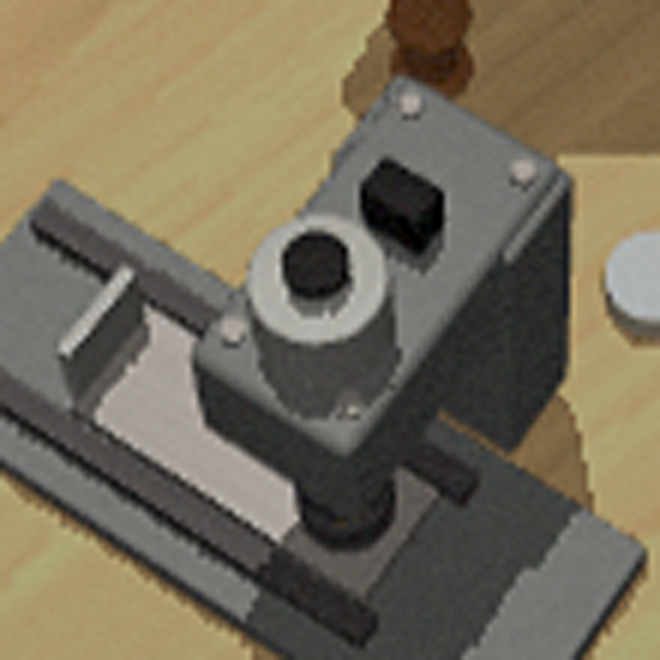

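View pics/c_s11.png

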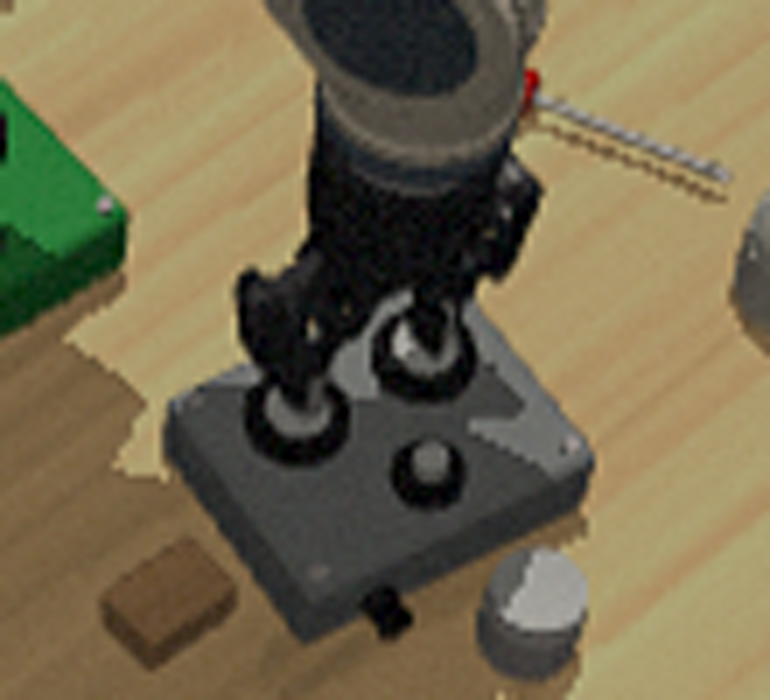

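View pics/w11.png

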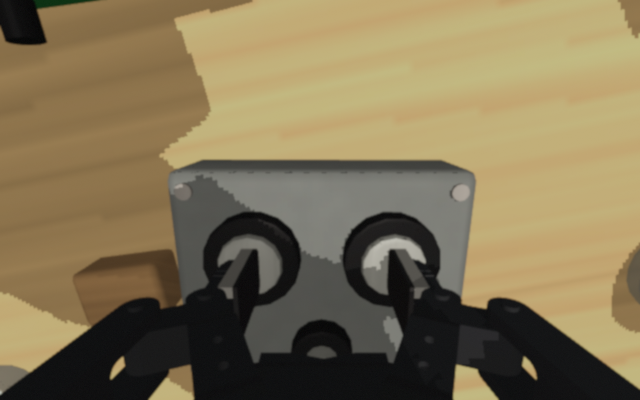

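The disc has sunk from (281.4,257.6) to about (282.5,264.2). That is 6.6 px against the 6.0 px expected for 30 mm, so the ram is fully down. Both caps are sunk into their collars and the force is 28 N. They went down around t≈15.8, so I hold until about 17.8.

```bash
Z='x'; python3 -m creep '[[[0,0,0],[0,0,0],0.058],[[0,0,0],[0,0,0],0.058],[[0,0,0],[0,0,0],0.058],[[0,0,0],[0,0,0],0.058],[[0,0,0],[0,0,0],0.058],[[0,0,0],[0,0,0],0.058],[[0,0,0],[0,0,0],0.058],[[0,0,0],[0,0,0],0.058],[[0,0,0],[0,0,0],0.058],[[0,0,0],[0,0,0],0.058],[[0,0,0],[0,0,0],0.058],[[0,0,0],[0,0,0],0.058]]'
python3 -m creep '[[[0,0,0],[0,0,0],0.058],[[0,0,0],[0,0,0],0.058],[[0,0,0],[0,0,0],0.058],[[0,0,0],[0,0,0],0.058],[[0,0,0],[0,0,0],0.058],[[0,0,0],[0,0,0],0.058],[[0,0,0],[0,0,0],0.058],[[0,0,0],[0,0,0],0.058],[[0,0,0],[0,0,0],0.058]]'
python3 -m creep '[[[0,0,-0.004],[0,0,0],0.058],[[0,0,-0.006],[0,0,0],0.058],[[0,0,-0.008],[0,0,0],0.058],[[0,0,-0.012],[0,0,0],0.058],[[0,0,-0.02],[0,0,0],0.058],[[0,0,-0.02],[0,0,0],0.058],[[0,0,-0.02],[0,0,0],0.058],[[0,0,-0.02],[0,0,0],0.058],[[0,0,-0.02],[0,0,0],0.058],[[0,0,-0.02],[0,0,0],0.058],[[0,0,-0.01],[0,0,0],0.058],[[0,0,0],[0,0,0],0.058]]'
python3 - <<'E'
from h import *
f=snap('wrist','w12');g=snap('scene','s12'); crop('s12',340,165,430,240,8,'c_s12'); crop('s12',205,225,345,355,5,'c_p12')
s=get_state();print(s['t'],s['ft_force'],s['tool_pos'],s['tcp_rot'].round(3))
E
```

```text
t: 17.12
tool_pos: [0.5763, 0.2542, 0.0179]
tcp_rot: [[-0.98, 0.198, 0.001], [0.198, 0.98, 0.0], [-0.001, 0.0, -1.0]]
ft_force: [-8.2, -3.8, 28.0]
opening: 0.0585
t: 17.87
tool_pos: [0.5762, 0.2542, 0.018]
tcp_rot: [[-0.98, 0.198, 0.001], [0.198, 0.98, 0.0], [-0.001, 0.0, -1.0]]
ft_force: [-8.0, -3.1, 27.1]
opening: 0.0582
t: 18.87
tool_pos: [0.5773, 0.2546, 0.1779]
tcp_rot: [[-0.98, 0.198, 0.004], [0.198, 0.98, 0.002], [-0.004, 0.003, -1.0]]
ft_force: [0.5, 0.0, -0.0]
opening: 0.0581
18.9667 [-0.30593985 -0.79938662  0.1446829 ] [0.57558152 0.25387768 0.17480557] [[-0.98   0.198 -0.   ]
 [ 0.198  0.98  -0.   ]
 [ 0.    -0.    -1.   ]]
```

View pics/c_p12.png

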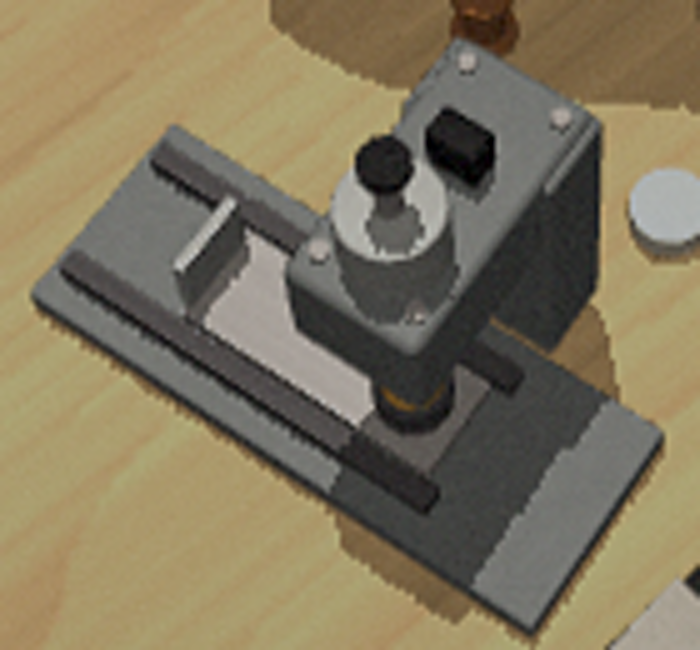

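View pics/s12.png

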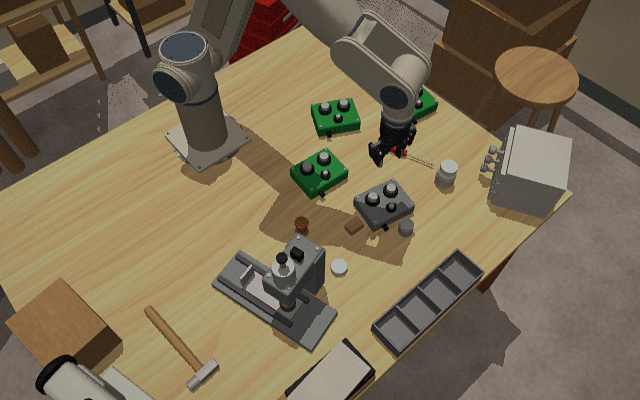

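View pics/w12.png

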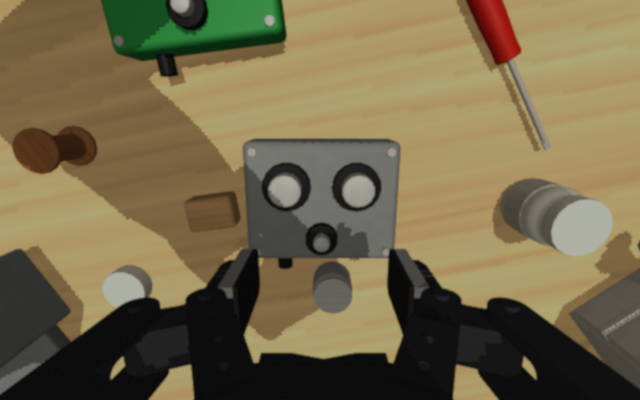

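The disc is back up at crop (384,165), the same as before the stroke, and the keys have risen. The loose things stand where they were. I'll check the slide position, draw back and hand in.

```bash
python3 -m creep '[[[0.006,0,0],[0,0,0],0.058],[[0.016,0,-0.005],[0,0,0],0.058],[[0.02,0,-0.005],[0,0,0],0.058],[[0.02,0,-0.005],[0,0,0],0.058],[[0.016,0,0],[0,0,0],0.058],[[0.006,0,0],[0,0,0],0.058],[[0,0,0],[0,0,0],0.058],[[0,0,0],[0,0,0],0.058],[[0,0,0],[0,0,0],0.058]]'
python3 - <<'E'
from h import *
g=snap('scene','s13'); a0=load('scene0')
a=np.radians(15); X=np.array([np.cos(a),np.sin(a),0]); O=np.array([.6123,-.1914,0])
for u,v in ((205+178/5-.4,225+268/5-.4),(205+232/5-.4,225+203/5-.4)): print('tab top edge along x',(ray(g,u,v,.08)-O)@X)
for n,(u,v) in dict(KL=(391,187),KR=(372,196),KS=(391,205),tin=(406,224)).items(): print(n,pix(a0,u,v).round(3),pix(g,u,v).round(3))
crop('s13',340,165,430,240,8,'c_s13')
s=get_state(); print(s['t'],s['qvel'].round(2),s['ft_force'].round(1))
E
```

```text
t: 19.72
tool_pos: [0.4941, 0.2705, 0.1897]
tcp_rot: [[-0.98, 0.198, -0.0], [0.198, 0.98, -0.0], [0.0, -0.0, -1.0]]
ft_force: [0.7, 0.2, 1.0]
opening: 0.058
tab top edge along x -0.087368969469793
tab top edge along x -0.08721054594126178
KL [0.585 0.287 0.07 ] [0.585 0.288 0.069]
KR [0.572 0.22  0.071] [0.572 0.22  0.072]
KS [0.629 0.243 0.066] [0.629 0.243 0.066]
tin [0.697 0.24  0.046] [0.697 0.241 0.044]
19.7667 [-0.   -0.12 -0.08  0.09  0.06  0.08] [ 0.6  0.7 -0.3]
```

View pics/c_s13.png

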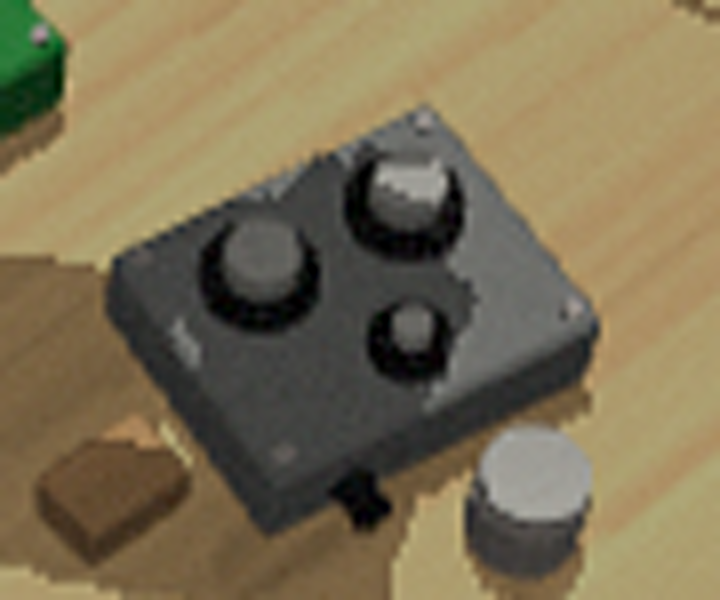

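```bash
python3 -c "
from station import job
print(job.hand_in())"
```

```text
the job is handed in; nothing more can be done
None
```

I ran the stroke in the order asked and handed it in at about t = 20 s, with the robot drawn clear; no verdict came back.

**What I did:**
- **Slide:** I pushed it by its tab to the stop. The force rose to 10 to 13 N, and 1 mm more of command did not move it. It had started about 17 mm in.
- **Keys:** I pressed both large keys together at about 28 N and held them fully down for about 2.1 s. During the hold the indicator disc sank 6.6 px against about 6.0 px expected for 30 mm, so the ram was fully down.
- **Release:** I let go, lifted and drew back.

**Last checks:**
- **Slide:** the tab's top edge reads 87 mm before the press origin, within about 3 mm of home.
- **Ram and keys:** the disc is back up, and both large keys read 69 to 72 mm high. The small key is unpressed at 66 mm.
- **Loose things:** the block, tin, spool and tape case look unmoved.

**What failed or disagreed:**
- **First pass missed:** the real fingertips sit about 40 mm above the reported TCP, so the first pass went over the tab without touching it. I measured the offset with two cameras, backed off and repeated lower.
- **Cameras:** the top and scene cameras differed by about 4 mm in x, so I used their mean, confirmed with the wrist camera.

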